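# Shingle the weather slats onto a sensor hood

## Task

Roof the sloped deck of the weather hood with the three loose slats, overlapping like shingles and working from the bottom up: first blue, then yellow, then red. Each slat lies tab up with its tab end downhill, straight and centred between the cheeks, its lower edge level with the ticks of its own colour, and its head under the slat above. Leave everything else on the bench where it is.

Things in the scene. Friction and masses are not known exactly. Their poses are not given: they have to be found in the camera images.
- deck: dark fixed deck sloping 0.384 rad down, roughly away from the robot: 200 mm up the slope, 116 mm wide between two white cheeks 8 mm thick that stand 16 mm above it. Origin: middle of its top face; x up the slope, y across, z square to it. A fixed dark starter strip (34 x 110 x 5 mm) near its foot props the lowest slat.
- mark_low (a point): point on the deck's centre line, level with the middle of the 6 mm wide blue ticks on the cheeks, where the middle of the underside of the blue-tabbed slat's lower edge belongs (lowest course; at deck x = -85 mm, 8.9 mm above the deck). Axes as the deck's. Courses are 45 mm apart.
- mark_mid (a point): point on the deck's centre line, level with the middle of the 6 mm wide yellow ticks on the cheeks, where the middle of the underside of the yellow-tabbed slat's lower edge belongs (middle course; at deck x = -40 mm, 8.9 mm above the deck). Axes as the deck's. Courses are 45 mm apart.
- mark_top (a point): point on the deck's centre line, level with the middle of the 6 mm wide red ticks on the cheeks, where the middle of the underside of the red-tabbed slat's lower edge belongs (highest course; at deck x = 5 mm, 8.9 mm above the deck). Axes as the deck's. Courses are 45 mm apart.
- slat_low_tab (a point): centre of the blue finger tab of the lowest slat; the tab is 28 (x) x 12 (y) x 22 mm high and stands on the plate's top. The slat: loose white plate 80 (x) x 100 (y) x 5 mm, 60 g, flat on the 3 mm mat, tab up. Axes: x from lower to upper edge, z out of the top. Tab centre: 19 mm from the lower edge, on the middle line, 16 mm above the underside (plate centre 21 mm to +x).
- slat_low_edge (a point): middle of the lowest slat's lower edge (next to the blue tab, blue stripe on top), at the underside. Axes as the slat's. Laid right, the slat's x points up the slope, 0.273 rad from level (0.111 flatter than the deck); its head touches the deck, its lower part lies flat on the strip or slat below, and friction holds it.
- slat_mid_tab (a point): centre of the yellow finger tab of the middle slat; the tab is 28 (x) x 12 (y) x 22 mm high and stands on the plate's top. The slat: loose white plate 80 (x) x 100 (y) x 5 mm, 60 g, flat on the 3 mm mat, tab up. Axes: x from lower to upper edge, z out of the top. Tab centre: 19 mm from the lower edge, on the middle line, 16 mm above the underside (plate centre 21 mm to +x).
- slat_mid_edge (a point): middle of the middle slat's lower edge (next to the yellow tab, yellow stripe on top), at the underside. Axes as the slat's. Laid right, the slat's x points up the slope, 0.273 rad from level (0.111 flatter than the deck); its head touches the deck, its lower part lies flat on the strip or slat below, and friction holds it.
- slat_top_tab (a point): centre of the red finger tab of the highest slat; the tab is 28 (x) x 12 (y) x 22 mm high and stands on the plate's top. The slat: loose white plate 80 (x) x 100 (y) x 5 mm, 60 g, flat on the 3 mm mat, tab up. Axes: x from lower to upper edge, z out of the top. Tab centre: 19 mm from the lower edge, on the middle line, 16 mm above the underside (plate centre 21 mm to +x).
- slat_top_edge (a point): middle of the highest slat's lower edge (next to the red tab, red stripe on top), at the underside. Axes as the slat's. Laid right, the slat's x points up the slope, 0.273 rad from level (0.111 flatter than the deck); its head touches the deck, its lower part lies flat on the strip or slat below, and friction holds it.
- tub: open grey screw tub, 56 mm across, 35 mm high; bystander, to be left alone. Origin: in the middle of its underside.
- bottle: amber bottle, 40 mm across, 120 mm high; bystander, to be left alone. Origin: in the middle of its underside.
- meter: orange multimeter lying flat, 165 x 80 x 34 mm; bystander, to be left alone. Origin: in the middle of its underside.
- driver: screwdriver lying down, 160 mm long; bystander, to be left alone. Origin: on its underside, near the middle.
- tape: blue roll of tape lying flat, 64 mm across, 18 mm high; bystander, to be left alone. Origin: in the middle of its underside.
- spudger: flat black pry stick, 150 x 12 x 6 mm; bystander, to be left alone. Origin: in the middle of its underside.
- tin: small aluminium can, 32 mm across, 30 mm high; bystander, to be left alone. Origin: in the middle of its underside.
- module: black relay block, 24 x 40 x 18 mm; bystander, to be left alone. Origin: in the middle of its underside.
There are look-alikes about, which are no part of the job. What is shaped like the part that bears slat_low_tab but pink is not meant.

How it is judged:
By the outcome, as a careful person would: the job done as asked, in the order asked, and still so for the second after the job is handed in, with the robot touching nothing.
It also fails if it takes over 72 s, if anything falls off the work surface, if the arm or the gripper's body presses on something with over 40 N, if the wrist force passes 120 N, or if a joint passes its speed limit or range.

## Robot

A 7-joint arm with a two-finger parallel gripper is mounted at the origin on the work surface. World frame = base frame: x ahead of the robot, y to its left, z up, the work surface at z = 0. Lengths are in mm, angles in rad, forces in N, time in s.
With the tool pointing down it reaches from about 400 to 875 mm from the base axis. Payload 4.4 kg.
Tool frame: the origin (TCP) lies midway between the tips of the shut fingers; the grasp point (between the pads) lies behind it (ctrl.grip_point_offset is the x of the grasp point in the tool frame, in mm); x points along the fingers, z is the direction in which the jaws open and shut, and the axes are right-handed (so a half turn about x gives the same grasp; the last joint's range is limited). The gripper opens to 85 mm and grips with 20 to 120 N. Pads are 22 mm wide; open, the fingers measure 114 mm over their backs; the gripper's body (76 mm by 85 mm) begins 54 mm behind the grasp point. The pads swing forward as they close: fully open they stand 13 mm farther back than shut.
Start: joints at [-1.309, 0.628, 0.038, 1.517, -0.027, 0.996, -0.02], TCP at [209.251, 615.412, 231.313] pointing down, gripper open.
Joint ranges: [-3.06, 3.06], [-0.37, 2.12], [-1.25, 1.32], [0.18, 2.47], [-1.1, 4.24], [0.23, 1.98], [-2.94, 2.94]. Speed limits (rad/s): [2.57, 2.57, 3.14, 3.14, 3.14, 3.14, 3.14].

## Interface

Orientations are given as [roll, pitch, yaw] about the fixed x, y, z axes, in that order (R = Rz(yaw) Ry(pitch) Rx(roll)).
In Python, from cell import status, eyes, ctrl gives the robot as it stands. The module is installed in compiled form; this text tells all that it offers.
- The arm moves only by the tool apply_moves, never from a script. Its argument "targets" is a list of rows, each a list of 3 entries, a list of its own where there are three numbers: the shift along the tool's x, y, z in mm, then the turn about the tool's x in degrees, then the finger opening in mm, from 0 to 85.4. In form: [[[dx, dy, dz], roll, claw], ...]. A call has 1 to 10 rows; each row shifts and turns the pose as measured when the row begins, along the tool's axes as they then stand; what a row does not reach is not made up. A row lasts 1/8 s, in which the tool goes at most 62.5 mm and 10.7 degrees, less where a joint would pass 70% of its speed; a pose out of reach is approached as far as the arm can. A call is refused whole if a number of a shift passes 62.5 or a number of a turn 10.7, either way. A call with a gripper value outside its range is refused whole. The fingers move at their own pace and stop on an object; the grip force is fixed at half the most. Time passes only in rows, so rows that do not move let the fingers close. It gives the time, the measured TCP pose, the force and the opening at its end, in the units of the state.
- status.read_state(): the state, without advancing time (a new reading comes with each control period).
- eyes.get_image(name): name is "side" or "top"; returns (picture, depth): 480x640x3 uint8, blue, green, red; 480x640 float32, mm along the optical axis (not along the pixel's ray), 0 where there is no reading.
- eyes.camera_params(name): a dict with "fx", "fy", "cx", "cy" (pixels), "R" (3x3) and "t" (3): a world point X has camera coordinates R X + t. Camera axes: x right, y down, z forward; pixel columns grow to the right and rows downward; lengths in mm; the calibration is good to about 2 mm. A picture is of the moment at which its call begins. camera_params takes no time and is no camera call.
- ctrl.finish_job(): hands the job in, once; it reports no verdict.
The state is a dict: "clock": time; "qpos": joint angles; "qd": joint speeds; "tau": joint torques, N m; "eef_pos": TCP position; "tool_rot": TCP orientation; "force": force on the tool from outside, world axes, zero at the start; "torque": the same for the moment, N m; "width": finger opening in mm.
Only numpy, scipy, OpenCV 4.12 (cv2) and the standard library are available. Lean on these libraries where they do the work, as an engineer would, in place of code of your own. Each camera call takes 0.05 s, during which the arm holds its last target.

## Working session

There is one attempt and no reset: what is moved stays moved. The work goes in short steps, Python scripts to look and compute and a tool call to move; the robot and the scene stay as the last step left them, time stands still between calls to the robot, and variables do not carry over. Pictures are saved under pics/ and viewed, and the job is handed in when it is done.

Besides the shell and the picture viewer there is one more tool, called after "Emit:" by a JSON object that holds its "name" and its "arguments", one argument or row to a line. apply_moves: Moves the arm, as the interface text tells. Its arguments: {"type":"object","properties":{"targets":{"type":"array"}},"required":["targets"]}

```bash
mkdir -p pics; ls
cat > h.py <<'E'
import numpy as np, cv2
from cell import status, eyes, ctrl
E
python3 - <<'E'
from h import *
print(status.read_state(), ctrl.grip_point_offset)
for n in("side","top"):
    im,d=eyes.get_image(n); p=eyes.camera_params(n)
    cv2.imwrite(f"pics/{n}0.png",im); np.savez(f"{n}0.npz",im=im,d=d,**p)
    print(n,p)
E
```

```text
pics
{'clock': 0.0, 'qpos': array([-1.30881424,  0.62934201,  0.03842352,  1.51839334, -0.0269986 ,
        0.99627598, -0.01998359]), 'qd': array([-0.00084511,  0.00013175,  0.0014036 ,  0.0002471 , -0.00174551,
       -0.00161743,  0.00121514]), 'tau': array([-5.98485676e-04, -5.63403797e+01,  1.22636877e+00, -1.93437463e+01,
        1.10708011e-02,  1.06461765e-02, -2.51671042e-05]), 'eef_pos': array([209.02353266, 614.80779175, 230.38330676]), 'tool_rot': array([-3.13337213,  1.56889507, -1.89032639]), 'force': array([ 0.09561331, -1.19807539, -0.48748411]), 'torque': array([ 0.01390621,  0.0138765 , -0.02876003]), 'width': 85.57086075757041} -18.700000000000003
side {'fx': 433.771778133034, 'fy': 433.771778133034, 'cx': 315.90243948005116, 'cy': 240.36115030640045, 'R': array([[ 0.85565418, -0.51717093, -0.01975258],
       [-0.32282009, -0.50349341, -0.80142472],
       [ 0.40452827,  0.69211894, -0.5977694 ]]), 't': array([-352.31701433,  243.19310298,  979.70311499])}
top {'fx': 462.90608991841077, 'fy': 462.90608991841077, 'cx': 319.4096374117171, 'cy': 239.90209032780348, 'R': array([[-0.02560156, -0.99947494, -0.0198594 ],
       [-0.98235054,  0.02883512, -0.18481329],
       [ 0.1852889 ,  0.01477738, -0.98257298]]), 't': array([  96.03222281,  472.64551948, 1064.89576437])}
```

View pics/side0.png

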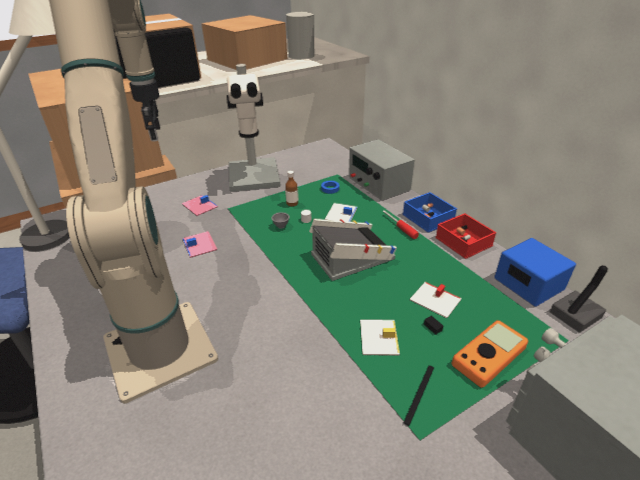

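View pics/top0.png

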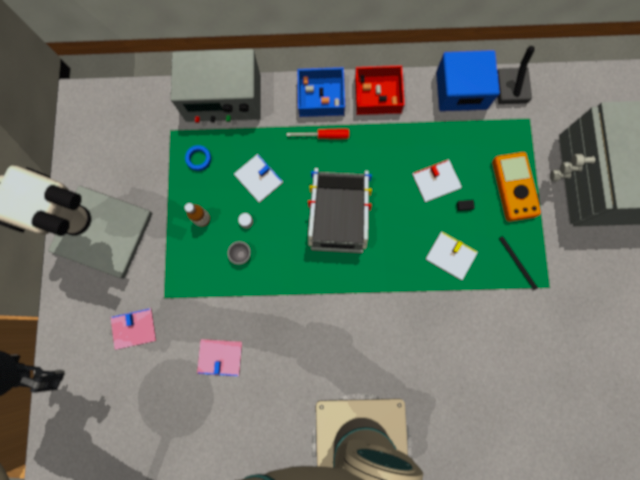

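Run:
```python
from h import *
T=np.load("top0.npz")['im'];S=np.load("side0.npz")['im']
c=lambda I,x,y,w,h,s:cv2.resize(I[y:y+h,x:x+w],None,fx=s,fy=s,interpolation=cv2.INTER_CUBIC)
cv2.imwrite("pics/a1.png",np.hstack([c(T,295,160,90,100,6),]))
cv2.imwrite("pics/a2.png",np.vstack([np.hstack([c(T,225,145,65,65,4),c(T,405,150,65,65,4),c(T,420,225,65,65,4)]),np.hstack([c(S,310,190,65,65,4),c(S,405,270,65,65,4),c(S,350,310,65,65,4)])]))
cv2.imwrite("pics/a3.png",c(S,300,205,110,75,7))
cv2.imwrite("pics/a4.png",np.hstack([c(T,100,300,150,85,5)]))
```

```text
(no output)
```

View pics/a1.png

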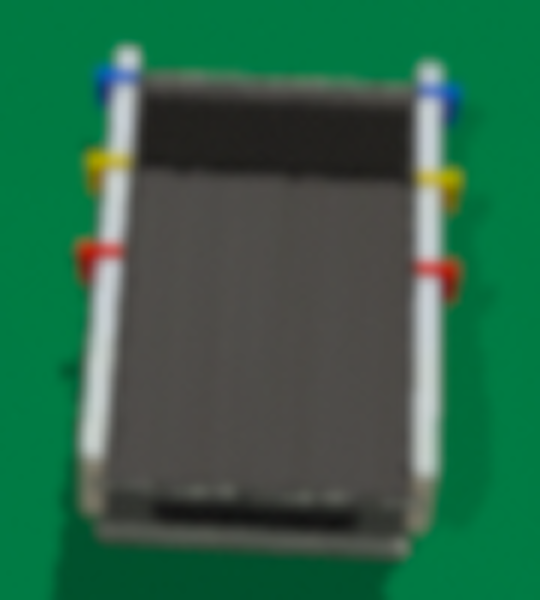

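View pics/a2.png

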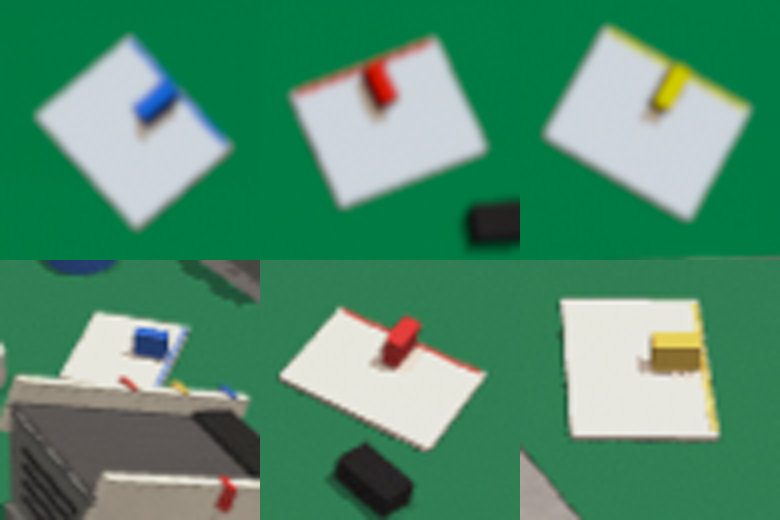

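View pics/a3.png

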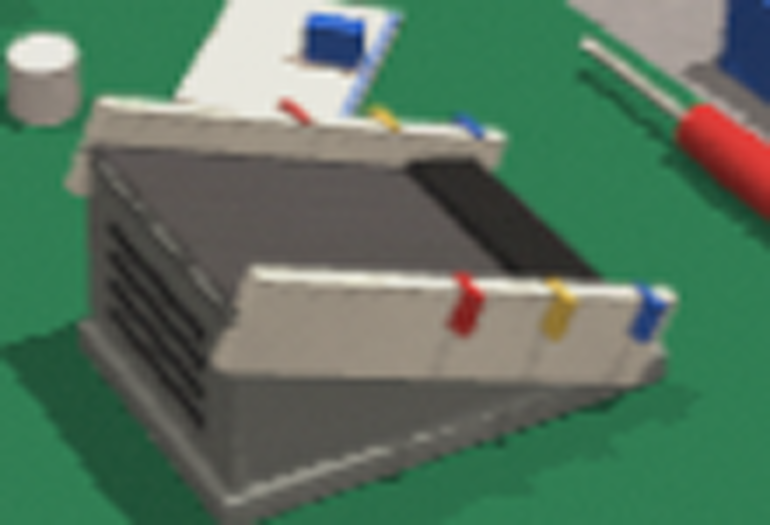

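View pics/a4.png

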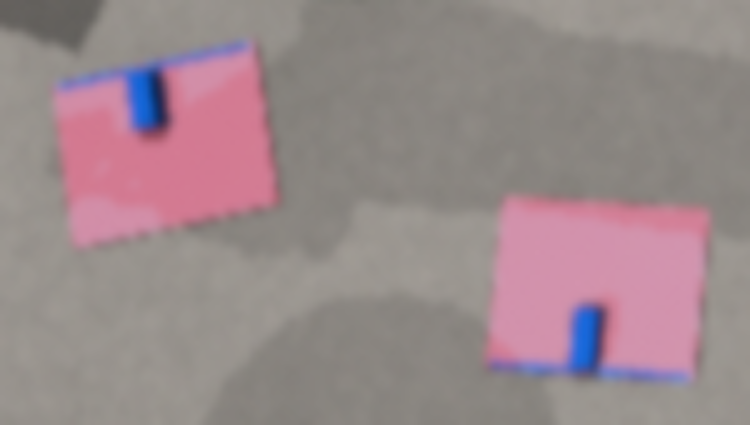

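Run:
```python
from h import *
T=np.load("top0.npz")['im'];S=np.load("side0.npz")['im']
def c(I,x,y,w,h,s,f):
    o=cv2.resize(I[y:y+h,x:x+w],None,fx=s,fy=s,interpolation=cv2.INTER_CUBIC)
    for i in range(0,w,5): cv2.line(o,(i*s+s//2,0),(i*s+s//2,6 if i%10 else 14),(255,255,255),1); 
    for i in range(0,w,10): cv2.putText(o,str(x+i),(i*s+s//2,24),0,.35,(255,255,255))
    for i in range(0,h,5): cv2.line(o,(0,i*s+s//2),(6 if i%10 else 14,i*s+s//2),(255,255,255),1)
    for i in range(0,h,10): cv2.putText(o,str(y+i),(16,i*s+s//2),0,.35,(255,255,255))
    cv2.imwrite(f,o)
c(T,300,162,76,44,10,"pics/b1.png"); c(T,300,215,76,44,10,"pics/b2.png")
c(S,305,210,50,60,10,"pics/b3.png"); c(S,345,215,56,56,10,"pics/b4.png")
```

```text
(no output)
```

View pics/b1.png

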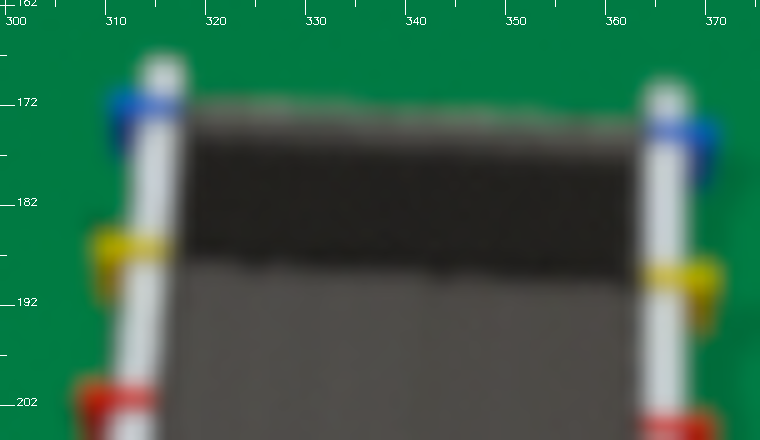

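View pics/b2.png

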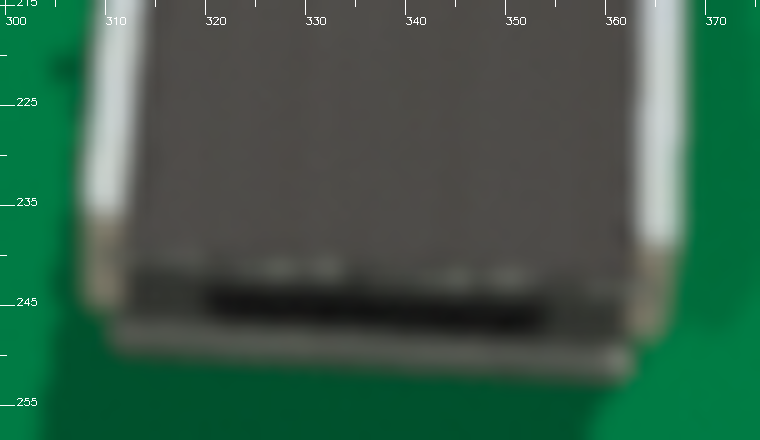

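View pics/b3.png

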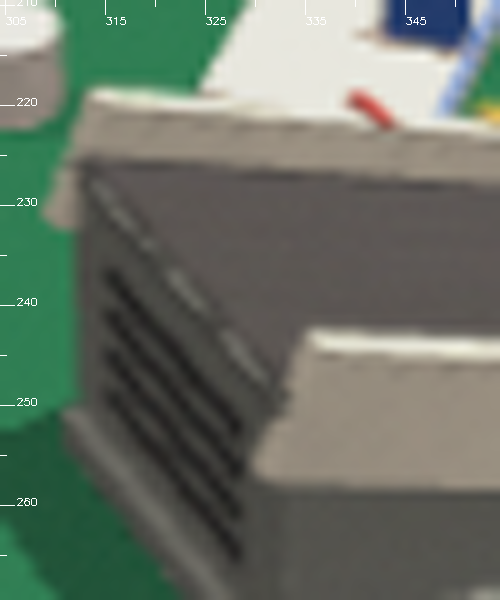

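View pics/b4.png

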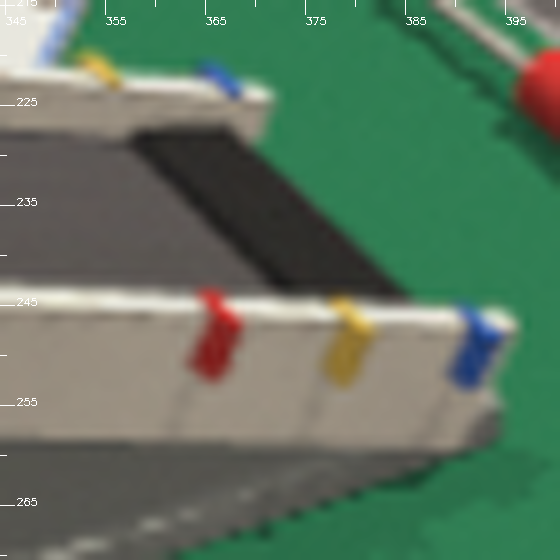

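```bash
cat >> h.py <<'E'
from scipy.optimize import least_squares
P={n:eyes.camera_params(n) for n in("top","side")}
def proj(n,X):
    p=P[n];c=np.atleast_2d(X)@p['R'].T+p['t'];return np.c_[p['fx']*c[:,0]/c[:,2]+p['cx'],p['fy']*c[:,1]/c[:,2]+p['cy']]
def back(n,uv,z):
    p=P[n];uv=np.atleast_2d(uv);r=np.c_[(uv[:,0]-p['cx'])/p['fx'],(uv[:,1]-p['cy'])/p['fy'],np.ones(len(uv))]@p['R']
    o=-p['R'].T@p['t'];return o+r*((z-o[2])/r[:,2])[:,None]
def deckR(yaw,sl=0.384):
    # x up slope: heading yaw, rising
    x=np.array([np.cos(yaw)*np.cos(sl),np.sin(yaw)*np.cos(sl),np.sin(sl)]);y=np.array([-np.sin(yaw),np.cos(yaw),0]);return np.c_[x,y,np.cross(x,y)]
E
python3 - <<'E'
from h import *
L=[(-85,-62,16),(-40,-62,16),(5,-62,16),(-85,62,16),(-40,62,16),(5,62,16),(-100,-62,16),(-100,62,16),(100,-62,16),(100,62,16)]
t=[(315,172.2),(314.2,186.4),(312.6,201.5),(366,174.7),(366,189.2),(365.8,204),(315.7,167),(366.3,169.7),(309.9,235.7),(365.5,238.7)]
s=[(366.3,222.5),(354.5,221.3),(341.5,220.3),(391.7,245.8),(379,245.1),(365.7,244.3),(371.5,224),(396,246.5),(313.3,219),(335.7,243.3)]
L=np.array(L,float);t=np.array(t);s=np.array(s)
def run(cams,fs):
    def f(v):
        X=L@deckR(v[3],v[4] if fs else .384).T+v[:3]
        r=[proj(n,X)-o for n,o in cams]
        return np.concatenate(r).ravel()
    q=least_squares(f,[520,0,60,np.pi,.384],loss='soft_l1'); print(np.round(q.x,4)); print(np.round(f(q.x).reshape(-1,2),1).tolist())
run([('top',t)],0);run([('side',s)],0);run([('top',t),('side',s)],0);run([('top',t),('side',s)],1)
E
```

```text
[5.511068e+02 3.408170e+01 7.594490e+01 3.058000e+00 3.840000e-01]
[[0.2, -0.1], [-0.3, 0.1], [0.0, -0.0], [0.2, -0.1], [0.0, -0.1], [0.1, 0.2], [-0.1, 0.4], [-0.1, 0.2], [-0.2, -0.1], [0.1, -0.2]]
[5.420893e+02 2.147140e+01 8.137040e+01 3.064600e+00 3.840000e-01]
[[0.6, 0.2], [0.1, 0.4], [0.3, 0.5], [-0.0, -0.0], [-0.0, 0.1], [0.0, 0.4], [-0.6, -1.0], [-0.2, -0.6], [-0.2, -0.5], [-0.0, 0.1]]
[5.52360e+02 3.39396e+01 7.01588e+01 3.05890e+00 3.84000e-01]
[[0.3, 0.2], [-0.2, 0.3], [0.2, 0.1], [-0.0, 0.1], [-0.1, 0.0], [-0.0, 0.3], [-0.0, 0.7], [-0.3, 0.4], [-0.0, -0.2], [-0.0, -0.3], [0.9, 0.3], [0.6, 0.5], [1.0, 0.5], [-0.3, -0.2], [-0.2, -0.1], [0.0, 0.1], [-0.4, -0.9], [-0.5, -0.7], [0.8, -0.5], [0.4, -0.2]]
[5.524232e+02 3.396530e+01 6.999340e+01 3.058300e+00 3.768000e-01]
[[0.3, 0.0], [-0.2, 0.2], [0.2, 0.2], [0.0, -0.0], [-0.1, 0.0], [-0.1, 0.4], [-0.0, 0.6], [-0.2, 0.3], [-0.1, 0.0], [-0.1, -0.0], [1.0, 0.2], [0.6, 0.5], [0.9, 0.6], [-0.3, -0.4], [-0.2, -0.1], [-0.0, 0.2], [-0.3, -1.0], [-0.5, -0.9], [0.7, -0.2], [0.3, 0.0]]
```

```bash
cat >> h.py <<'E'
def cloud(n,d):
    p=P[n];v,u=np.mgrid[:480,:640];c=np.stack([(u-p['cx'])/p['fx']*d,(v-p['cy'])/p['fy']*d,d],-1)
    return (c-p['t'])@p['R']
E
python3 - <<'E'
from h import *
D={n:np.load(n+"0.npz") for n in("top","side")}
for n,(u0,v0,u1,v1) in (("top",(320,195,358,235)),("side",(322,228,350,242))):
    W=cloud(n,D[n]['d'])[v0:v1,u0:u1].reshape(-1,3);ok=D[n]['d'][v0:v1,u0:u1].ravel()>0;W=W[ok]
    R=deckR(3.059);q=(W-[552.4,33.9,70.2])@R
    A=np.c_[q[:,:2],np.ones(len(q))];c=np.linalg.lstsq(A,q[:,2],rcond=None)[0];print(n,len(q),c,np.std(q[:,2]-A@c))
    # mat
for n,b in (("top",(380,230,410,280)),("side",(330,290,350,310)),("top",(190,270,300,290))):
    W=cloud(n,D[n]['d'])[b[1]:b[3],b[0]:b[2]].reshape(-1,3);print(n,np.median(W[:,2]),W[:,2].std())
# slats
cols={'blue':((225,145,290,210),(318,190,362,222)),'red':((405,150,470,215),(405,275,465,318)),'yel':((420,225,485,290),(355,312,405,360))}
for k,bs in cols.items():
  for n,(u0,v0,u1,v1) in zip(("top","side"),bs):
    im=D[n]['im'][v0:v1,u0:u1].astype(int)
    hsv=cv2.cvtColor(im.astype(np.uint8),cv2.COLOR_BGR2HSV)
    s=6;imb=cv2.resize(im.astype(np.uint8),None,fx=s,fy=s,interpolation=cv2.INTER_LINEAR).astype(int)
    m=((imb[...,2]>110)).astype(np.uint8)
    if k=='blue': m=((imb[...,2]>115)|((imb[...,0]>imb[...,1]+25))).astype(np.uint8)
    nl,lab,st,_=cv2.connectedComponentsWithStats(m);i=1+np.argmax(st[1:,4]);m=(lab==i).astype(np.uint8)
    c=max(cv2.findContours(m,0,cv2.CHAIN_APPROX_NONE)[0],key=len)[:,0]
    uv=(c+.5)/s-.5+[u0,v0]
    W=back(n,uv,8.0)[:,:2]
    r=cv2.minAreaRect(W.astype(np.float32));print(k,n,np.round(r[0],1),np.round(r[1],1),round(r[2],1), 'cornerspx',np.round(proj(n,np.c_[cv2.boxPoints(r),[8]*4]),1).tolist())
E
```

```text
top 1512 [ 0.0015701  -0.00444844 -0.05494417] 1.55625731652407
side 390 [-0.00285266 -0.00328634 -2.1892362 ] 1.2807678615269178
top 4.147906959699786 96.56013683587662
side 2.659843452755415 54.39778072719585
top 3.9073036709350113 59.055628236486314
blue top [648.6 236.5] [102.5  81.5] 40.3 cornerspx [[258.6, 202.3], [283.0, 181.5], [257.0, 153.2], [232.8, 173.5]]
blue side [635.2 236.8] [123.3 105.3] 42.0 cornerspx [[316.0, 221.2], [348.7, 226.2], [357.4, 205.5], [326.6, 201.2]]
red top [ 627.7 -216.6] [ 83. 103.] 19.9 cornerspx [[424.5, 201.9], [462.2, 187.3], [448.5, 158.2], [411.3, 172.6]]
red side [ 634.1 -215. ] [104.5 102.8] 20.0 cornerspx [[407.9, 299.4], [446.6, 318.2], [465.0, 293.8], [427.7, 277.2]]
yel top [ 435.3 -238.8] [102.3  83.9] 57.3 cornerspx [[461.9, 280.3], [478.1, 251.0], [441.2, 230.0], [424.7, 258.7]]
yel side [ 434.2 -239.5] [103.7  82.8] 57.3 cornerspx [[361.9, 354.3], [400.1, 354.7], [394.5, 319.2], [359.3, 318.9]]
```

```bash
cat >> h.py <<'E'
from scipy.spatial.transform import Rotation as Ro
def tool():
    s=status.read_state();return s,Ro.from_euler('xyz',s['tool_rot']).as_matrix()
def plan(tgt,jaw_deg,claw,n,rn=None):
    """world TCP target, jaw dir in deg (mod 180)"""
    s,R=tool();cur=np.degrees(np.arctan2(R[1,2],R[0,2]));d=(jaw_deg-cur+90)%180-90
    roll=-d; rn=n if rn is None else rn
    print('pos',np.round(s['eef_pos'],1),'F',np.round(s['force'],1),'w',round(s['width'],1),'t',round(s['clock'],2),'toolx',np.round(R[:,0],3),'jaw',round(cur,1),'roll',round(roll,1),'q7',round(s['qpos'][6],2))
    dw=(np.array(tgt)-s['eef_pos'])/n; rows=[]
    for i in range(n):
        a=roll/rn if i<rn else 0
        rows.append([np.round(R.T@dw,1).tolist(),round(a,1),claw])
        R=R@Ro.from_euler('x',a,degrees=True).as_matrix()
    print(str(rows).replace(' ',''))
E
python3 - <<'E'
from h import *
plan([662.2,220.5,120],40.3,40,10)
for u,z in(((197,213),60),((239,254),15),((245,220),15),((320,135),10)): print(back('top',u,z))
E
```

```text
pos [209.1 614.9 230.5] F [0.4 0.4 0.3] w 85.6 t 0.1 toolx [-0.001 -0.002 -1.   ] jaw 71.2 roll 30.9 q7 -0.02
[[[11.1,-55.6,-22.7],np.float64(3.1),40],[[11.1,-56.7,-19.7],np.float64(3.1),40],[[11.1,-57.7,-16.6],np.float64(3.1),40],[[11.1,-58.5,-13.5],np.float64(3.1),40],[[11.1,-59.2,-10.3],np.float64(3.1),40],[[11.1,-59.6,-7.1],np.float64(3.1),40],[[11.1,-59.9,-3.9],np.float64(3.1),40],[[11.1,-60.1,-0.6],np.float64(3.1),40],[[11.1,-60.0,2.6],np.float64(3.1),40],[[11.1,-59.8,5.9],np.float64(3.1),40]]
[[546.69774742 375.30310782  60.        ]]
[[451.3137134 281.9965943  15.       ]]
[[536.6555668  267.56206612  15.        ]]
[[757.48122341  74.95430333  10.        ]]
```

Emit:
{"name": "apply_moves", "arguments": {
  "targets": [
    [[6,-28,-11],3.1,40],
    [[6,-56,-21],3.1,40],
    [[8,-57,-18],3.1,40],
    [[8,-58,-15],3.1,40],
    [[8,-58,-12],3.1,40],
    [[8,-59,-9],3.1,40],
    [[8,-59,-6],3.1,40],
    [[8,-60,-3],3.1,40],
    [[8,-60,1],3.1,40],
    [[8,-40,3],3.1,40]
  ]
}}

```text
clock: 1.35
eef_pos: [617.1, 234.8, 147.0]
tool_rot: [2.737, 1.565, -2.85]
force: [-0.3, 0.6, -0.2]
width: 40.2
```

Run:
```python
from h import *
plan([662.2,220.5,75],40.3,40,4)
im,d=eyes.get_image("side");cv2.imwrite("pics/c1.png",cv2.resize(im[100:280,240:480],None,fx=3,fy=3))
```

```text
pos [617.1 234.8 147. ] F [-0.3  0.6 -0.2] w 40.2 t 1.35 toolx [-0.006 -0.002 -1.   ] jaw 39.8 roll -0.5 q7 0.4
[[[17.9,-10.0,6.5],np.float64(-0.1),40],[[17.9,-10.0,6.4],np.float64(-0.1),40],[[17.9,-10.0,6.4],np.float64(-0.1),40],[[17.9,-10.1,6.4],np.float64(-0.1),40]]
```

View pics/c1.png

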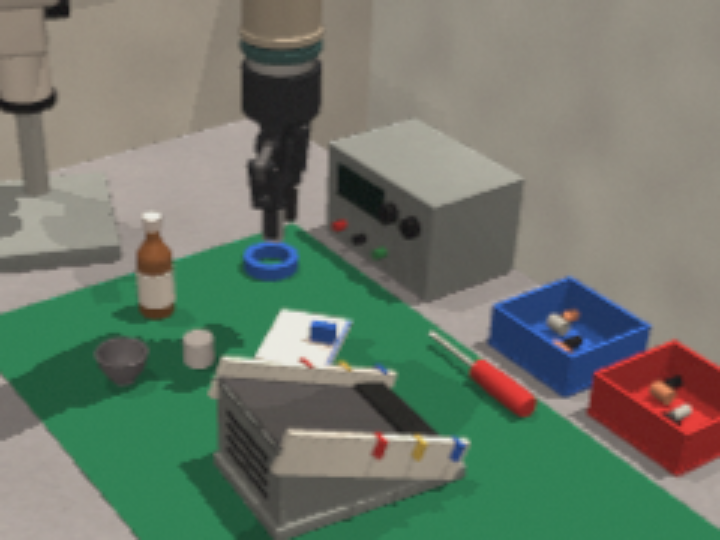

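Emit:
{"name": "apply_moves", "arguments": {
  "targets": [
    [[20,-10,6.5],0,40],
    [[20,-10,6.5],0,40],
    [[20,-10,6.5],0,40],
    [[20,-10,6.5],0,40],
    [[0,0,0],0,40]
  ]
}}

```text
clock: 2.02
eef_pos: [666.1, 212.9, 59.7]
tool_rot: [-3.116, 1.56, -2.429]
force: [-0.8, 0.2, 0.0]
width: 40.1
```

Run:
```python
from h import *
plan([662.2,220.5,11],40.3,40,6)
im,d=eyes.get_image("side");cv2.imwrite("pics/c2.png",cv2.resize(im[150:250,300:400],None,fx=6,fy=6))
```

```text
pos [666.1 212.9  59.7] F [-0.8  0.2  0. ] w 40.1 t 2.02 toolx [-0.008 -0.007 -1.   ] jaw 39.4 roll -0.9 q7 0.45
[[[8.1,1.4,0.4],np.float64(-0.2),40],[[8.1,1.4,0.4],np.float64(-0.2),40],[[8.1,1.4,0.4],np.float64(-0.2),40],[[8.1,1.4,0.4],np.float64(-0.2),40],[[8.1,1.4,0.4],np.float64(-0.2),40],[[8.1,1.4,0.4],np.float64(-0.2),40]]
```

View pics/c2.png

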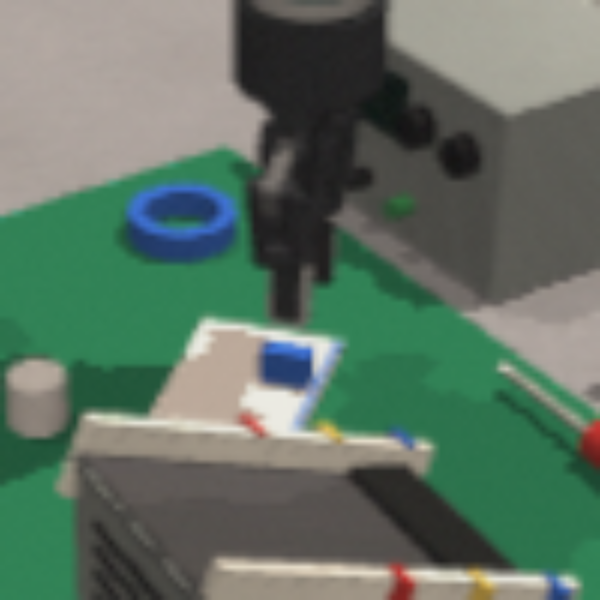

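Emit:
{"name": "apply_moves", "arguments": {
  "targets": [
    [[8,2,0.5],-0.5,40],
    [[8,2,0.5],-0.4,40],
    [[8,1.5,0.4],0,40],
    [[8,1.5,0.4],0,40],
    [[8,1,0.4],0,40],
    [[7,0,0],0,40],
    [[0,0,0],0,40]
  ]
}}

```text
clock: 2.95
eef_pos: [661.4, 224.2, 12.5]
tool_rot: [3.049, 1.564, -2.527]
force: [-0.3, 0.1, 0.7]
width: 39.8
```

Run:
```python
from h import *
plan([662.2,220.5,11],40.3,40,1)
im,d=eyes.get_image("side");cv2.imwrite("pics/c3.png",cv2.resize(im[150:250,300:400],None,fx=6,fy=6))
```

```text
pos [661.4 224.2  12.5] F [-0.3  0.1  0.7] w 39.8 t 2.95 toolx [-0.006 -0.004 -1.   ] jaw 40.5 roll 0.2 q7 0.46
[[[1.6,-3.3,-1.8],np.float64(0.2),40]]
```

View pics/c3.png

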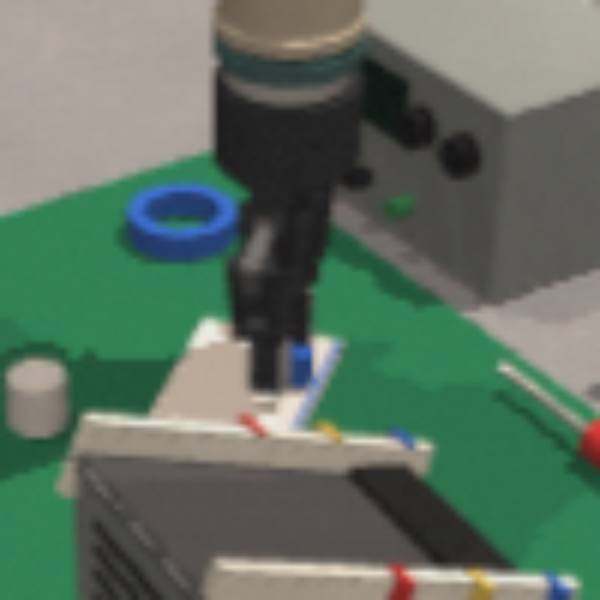

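Emit:
{"name": "apply_moves", "arguments": {
  "targets": [
    [[1,-3,-1.5],0,40],
    [[0,0,0],0,40]
  ]
}}

```text
clock: 3.25
eef_pos: [663.3, 220.5, 12.5]
tool_rot: [-3.076, 1.565, -2.369]
force: [-0.5, 0.1, 0.1]
width: 39.9
```

Run:
```python
from h import *
plan([662.2,220.5,11],40.3,40,1)
```

```text
pos [663.3 220.5  12.5] F [-0.5  0.1  0.1] w 39.9 t 3.25 toolx [-0.004 -0.004 -1.   ] jaw 40.5 roll 0.2 q7 0.46
[[[1.5,0.7,-0.8],np.float64(0.2),40]]
```

Emit:
{"name": "apply_moves", "arguments": {
  "targets": [
    [[1,0.5,0],0,20],
    [[0,0,0],0,5],
    [[0,0,0],0,5],
    [[0,0,0],0,5],
    [[0,0,0],0,5]
  ]
}}

```text
clock: 3.88
eef_pos: [663.2, 221.0, 12.0]
tool_rot: [-3.019, 1.566, -2.312]
force: [0.2, 0.3, 0.4]
width: 10.8
```

Emit:
{"name": "apply_moves", "arguments": {
  "targets": [
    [[-10,0,0],0,5],
    [[-25,0,0],0,5],
    [[-35,0,0],0,5],
    [[-40,0,0],0,5],
    [[-35,0,0],0,5],
    [[-25,0,0],0,5],
    [[-10,0,0],0,5],
    [[0,0,0],0,5]
  ]
}}

```text
clock: 4.88
eef_pos: [663.4, 221.6, 200.6]
tool_rot: [-2.995, 1.567, -2.288]
force: [0.6, 0.7, -0.2]
width: 10.1
```

Run:
```python
from h import *
plan([662.2,220.5,180],85.3,5,6)
im,d=eyes.get_image("side");cv2.imwrite("pics/c4.png",cv2.resize(im[50:250,260:460],None,fx=3,fy=3))
im2,d=eyes.get_image("top");cv2.imwrite("pics/c5.png",cv2.resize(im2[100:260,200:400],None,fx=3,fy=3))
```

```text
pos [663.4 221.6 200.6] F [ 0.6  0.7 -0.2] w 10.1 t 4.88 toolx [-0.003 -0.003 -1.   ] jaw 40.5 roll -44.8 q7 0.44
[[[3.4,-0.0,-0.3],np.float64(-7.5),5],[[3.4,0.0,-0.3],np.float64(-7.5),5],[[3.4,0.1,-0.2],np.float64(-7.5),5],[[3.4,0.1,-0.2],np.float64(-7.5),5],[[3.4,0.1,-0.2],np.float64(-7.5),5],[[3.4,0.2,-0.2],np.float64(-7.5),5]]
```

View pics/c4.png

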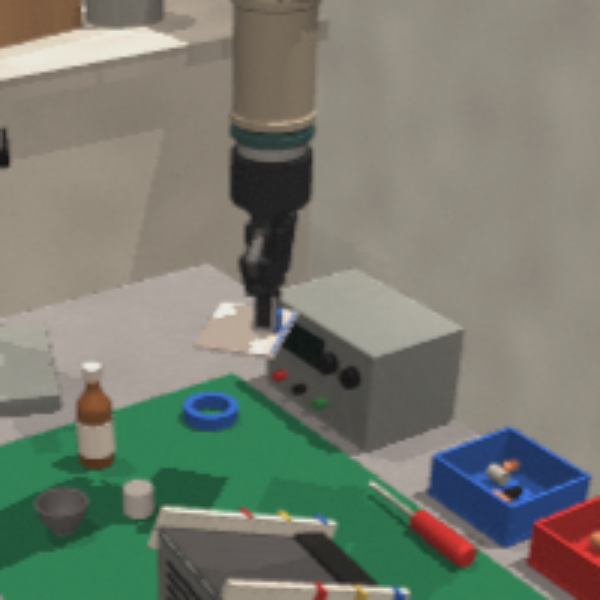

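View pics/c5.png

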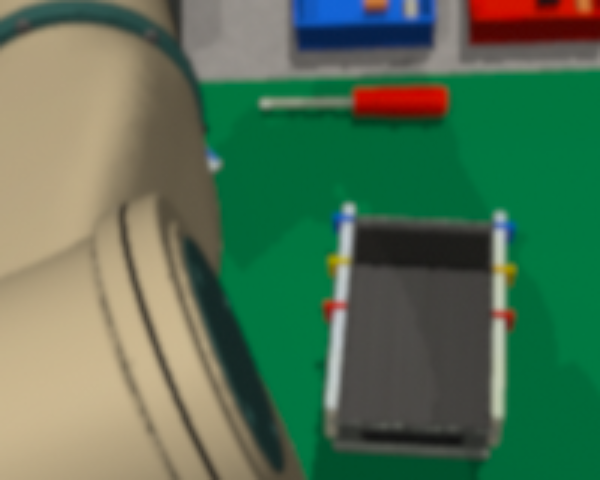

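```bash
cat >> h.py <<'E'
DO=np.array([552.2,33.9,70.3]);DY=3.059
def lay(xm):
    e=DO+deckR(DY)@[xm,0,8.9]; Rs=deckR(DY,0.273); return e, e+Rs@[19,0,16], Rs
E
python3 - <<'E'
from h import *
for x in(-85,-40,5): print(np.round(lay(x)[:2],1).tolist())
print("rot 45 then travel")
plan([lay(-85)[1][0],lay(-85)[1][1],lay(-85)[1][2]+60],85.3,5,8)
E
```

```text
[[634.1, 27.1, 46.7], [620.1, 28.3, 67.2]]
[[592.5, 30.6, 63.6], [578.5, 31.7, 84.1]]
[[550.9, 34.0, 80.4], [537.0, 35.2, 101.0]]
rot 45 then travel
pos [662.7 221.4 199.2] F [ 0.3  0.8 -1.5] w 10.5 t 4.97 toolx [-0.005 -0.004 -1.   ] jaw 40.5 roll -44.8 q7 0.44
[[[9.1,-14.9,-19.7],np.float64(-5.6),5],[[9.1,-12.9,-21.0],np.float64(-5.6),5],[[9.1,-10.8,-22.2],np.float64(-5.6),5],[[9.1,-8.6,-23.1],np.float64(-5.6),5],[[9.1,-6.3,-23.9],np.float64(-5.6),5],[[9.1,-3.9,-24.4],np.float64(-5.6),5],[[9.1,-1.5,-24.6],np.float64(-5.6),5],[[9.1,0.9,-24.7],np.float64(-5.6),5]]
```

Emit:
{"name": "apply_moves", "arguments": {
  "targets": [
    [[2,-8,-10],-5.6,5],
    [[6,-14,-21],-5.6,5],
    [[9,-12,-22],-5.6,5],
    [[9,-10,-23],-5.6,5],
    [[9,-7,-24],-5.6,5],
    [[9,-5,-24],-5.6,5],
    [[9,-2,-25],-5.6,5],
    [[9,0,-25],-5.6,5],
    [[3,0,-10],0,5],
    [[0,0,0],0,5]
  ]
}}

```text
clock: 6.22
eef_pos: [620.5, 20.5, 118.4]
tool_rot: [1.847, 1.54, -2.921]
force: [0.7, 0.0, -1.3]
width: 10.7
```

Run:
```python
from h import *
plan([620.1,28.3,100],85.3,5,3)
im,d=eyes.get_image("side");cv2.imwrite("pics/c6.png",cv2.resize(im[120:280,280:440],None,fx=4,fy=4)); np.savez("s1.npz",im=im,d=d)
```

```text
pos [620.5  20.5 118.4] F [ 0.7  0.  -1.3] w 10.7 t 6.22 toolx [-0.03  -0.007 -1.   ] jaw 86.8 roll 1.5 q7 1.36
[[[6.1,0.1,2.6],np.float64(0.5),5],[[6.1,0.1,2.6],np.float64(0.5),5],[[6.1,0.1,2.6],np.float64(0.5),5]]
```

View pics/c6.png

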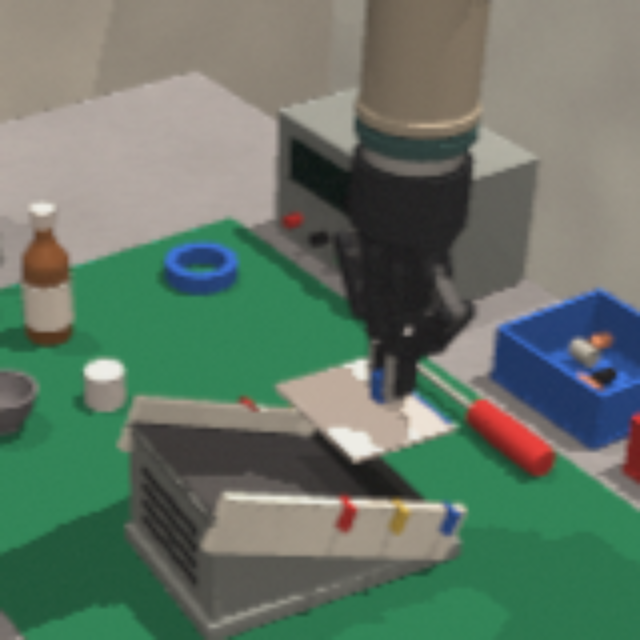

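Emit:
{"name": "apply_moves", "arguments": {
  "targets": [
    [[6,0,2.5],0.5,5],
    [[6,0,2.5],0.5,5],
    [[6,0,2.5],0.5,5],
    [[0,0,0],0,5]
  ]
}}

```text
clock: 6.78
eef_pos: [621.0, 34.0, 99.6]
tool_rot: [1.798, 1.542, -2.993]
force: [-0.2, 0.6, -0.5]
width: 10.1
```

Run:
```python
from h import *
plan([620.1,28.3,60],85.3,5,8)
im,d=eyes.get_image("side");cv2.imwrite("pics/c7.png",cv2.resize(im[170:270,300:420],None,fx=6,fy=6)); np.savez("s1.npz",im=im,d=d)
```

```text
pos [621.   34.   99.6] F [-0.2  0.6 -0.5] w 10.1 t 6.78 toolx [-0.028 -0.004 -1.   ] jaw 85.5 roll 0.2 q7 1.32
[[[5.0,-0.1,-0.7],np.float64(0.0),5],[[5.0,-0.1,-0.7],np.float64(0.0),5],[[5.0,-0.1,-0.7],np.float64(0.0),5],[[5.0,-0.1,-0.7],np.float64(0.0),5],[[5.0,-0.1,-0.7],np.float64(0.0),5],[[5.0,-0.1,-0.7],np.float64(0.0),5],[[5.0,-0.1,-0.7],np.float64(0.0),5],[[5.0,-0.1,-0.7],np.float64(0.0),5]]
```

View pics/c7.png

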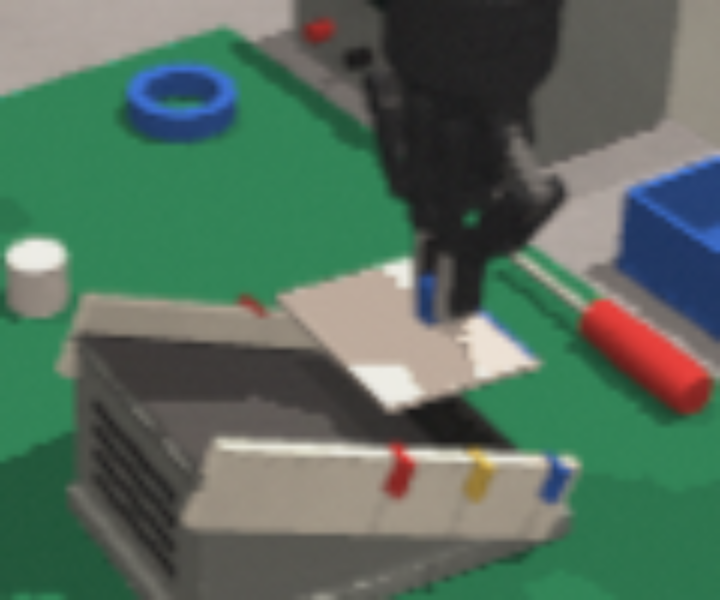

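```bash
cat >> h.py <<'E'
def fitslat(n,L,uv,v0,fixed=None):
    """L slat coords (origin lower edge underside mid); v=[x,y,z,yaw,pitch]; fixed: dict idx->val"""
    v0=np.array(v0,float);fr=[i for i in range(5) if i not in (fixed or {})]
    for i,a in (fixed or {}).items(): v0[i]=a
    def f(p):
        v=v0.copy();v[fr]=p;return (proj(n,np.array(L,float)@deckR(v[3],v[4]).T+v[:3])-uv).ravel()
    q=least_squares(f,v0[fr]);v=v0.copy();v[fr]=q.x;return v,f(q.x).reshape(-1,2)
E
python3 - <<'E'
from h import *
L=[(80,-50,5),(80,50,5),(0,50,5)];uv=np.array([(345.8,219.2),(364.8,237.8),(389.5,230)])
v,r=fitslat('side',L,uv,[640,34,90,3.06,0],{3:np.radians(175.5)});print(np.round(v,3),np.round(r,1))
v,r=fitslat('side',L,uv,[640,34,90,3.06,0],{3:np.radians(175.5),4:.028});print(np.round(v,3),np.round(r,1))
e=v[:3];print('tab',e+deckR(v[3],v[4])@[19,0,16])
E
```

```text
[6.47762e+02 4.17310e+01 7.94170e+01 3.06300e+00 2.10000e-02] [[ 0.1  0.1]
 [-0.2 -0.1]
 [ 0.1  0. ]]
[6.47583e+02 4.15580e+01 7.91860e+01 3.06300e+00 2.80000e-02] [[ 0.1 -0. ]
 [-0.2 -0.1]
 [ 0.1  0.1]]
tab [629.09531286  43.01278354  95.71155062]
```

Emit:
{"name": "apply_moves", "arguments": {
  "targets": [
    [[5,0,-1.5],0,5],
    [[5,0,-1.5],0,5],
    [[5,0,-1.5],0,5],
    [[3,0,0],0,5],
    [[0,0,0],0,5]
  ]
}}

```text
clock: 7.45
eef_pos: [620.6, 28.1, 80.8]
tool_rot: [1.82, 1.543, -2.972]
force: [0.2, -0.1, -0.4]
width: 10.4
```

Run:
```python
from h import *
plan([620.1,28.3,60],85.3,5,8)
```

```text
pos [620.6  28.1  80.8] F [ 0.2 -0.1 -0.4] w 10.4 t 7.45 toolx [-0.027 -0.005 -1.   ] jaw 85.4 roll 0.1 q7 1.33
[[[2.6,-0.0,0.0],np.float64(0.0),5],[[2.6,-0.0,0.0],np.float64(0.0),5],[[2.6,-0.0,0.0],np.float64(0.0),5],[[2.6,-0.0,0.0],np.float64(0.0),5],[[2.6,-0.0,0.0],np.float64(0.0),5],[[2.6,-0.0,0.0],np.float64(0.0),5],[[2.6,-0.0,0.0],np.float64(0.0),5],[[2.6,-0.0,0.0],np.float64(0.0),5]]
```

Emit:
{"name": "apply_moves", "arguments": {
  "targets": [
    [[3,0,0],0,5],
    [[3,0,0],0,5],
    [[3,0,0],0,5]
  ]
}}

```text
clock: 7.82
eef_pos: [621.0, 28.0, 72.2]
tool_rot: [1.827, 1.544, -2.966]
force: [-0.3, -1.6, 9.5]
width: 10.4
```

Emit:
{"name": "apply_moves", "arguments": {
  "targets": [
    [[3,0,0],0,5],
    [[3,0,0],0,5]
  ]
}}

```text
clock: 8.07
eef_pos: [622.4, 27.9, 68.8]
tool_rot: [1.853, 1.547, -2.94]
force: [-0.7, -0.6, 8.8]
width: 10.9
```

Run:
```python
from h import *
plan([620.1,28.3,60],85.3,5,8)
im,d=eyes.get_image("side");cv2.imwrite("pics/c8.png",cv2.resize(im[170:270,300:420],None,fx=6,fy=6)); np.savez("s1.npz",im=im,d=d)
```

```text
pos [622.4  27.9  68.8] F [-0.7 -0.6  8.8] w 10.9 t 8.07 toolx [-0.023 -0.005 -1.   ] jaw 85.4 roll 0.1 q7 1.32
[[[1.1,0.3,0.0],np.float64(0.0),5],[[1.1,0.3,0.0],np.float64(0.0),5],[[1.1,0.3,0.0],np.float64(0.0),5],[[1.1,0.3,0.0],np.float64(0.0),5],[[1.1,0.3,0.0],np.float64(0.0),5],[[1.1,0.3,0.0],np.float64(0.0),5],[[1.1,0.3,0.0],np.float64(0.0),5],[[1.1,0.3,0.0],np.float64(0.0),5]]
```

View pics/c8.png

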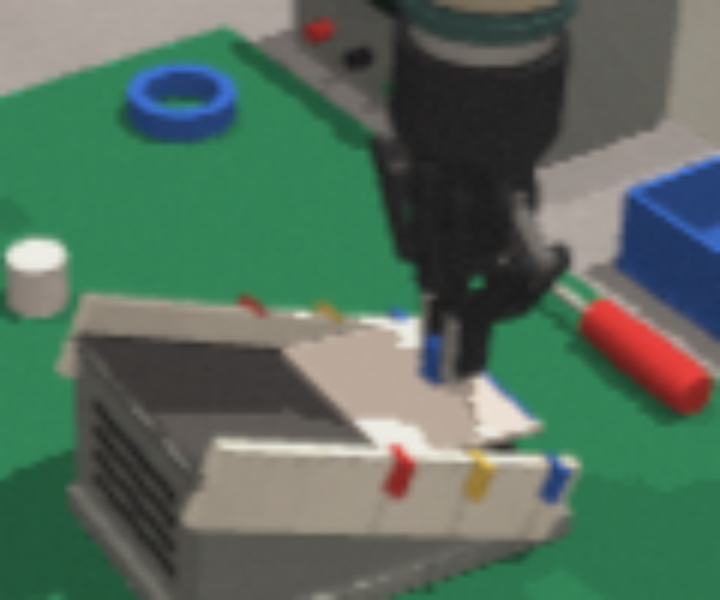

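Emit:
{"name": "apply_moves", "arguments": {
  "targets": [
    [[3,1,0],0,5],
    [[3,1,0],0,5],
    [[3,1,0],0,5]
  ]
}}

```text
clock: 8.5
eef_pos: [624.0, 27.7, 65.0]
tool_rot: [2.0, 1.557, -2.794]
force: [-0.0, -0.8, 8.2]
width: 10.5
```

Emit:
{"name": "apply_moves", "arguments": {
  "targets": [
    [[3,0.5,0],0,5],
    [[0,0,0],0,5]
  ]
}}

```text
clock: 8.75
eef_pos: [624.7, 27.8, 64.5]
tool_rot: [2.087, 1.56, -2.707]
force: [-0.7, 0.1, 0.8]
width: 10.6
```

Run:
```python
from h import *
plan([620.1,28.3,60],85.3,5,1)
im,d=eyes.get_image("side");cv2.imwrite("pics/c9.png",cv2.resize(im[200:270,320:420],None,fx=8,fy=8,interpolation=cv2.INTER_CUBIC)); np.savez("s1.npz",im=im,d=d)
```

```text
pos [624.7  27.8  64.5] F [-0.7  0.1  0.8] w 10.6 t 8.75 toolx [-0.01  -0.005 -1.   ] jaw 85.3 roll 0.0 q7 1.32
[[[4.5,4.6,0.2],np.float64(0.0),5]]
```

View pics/c9.png

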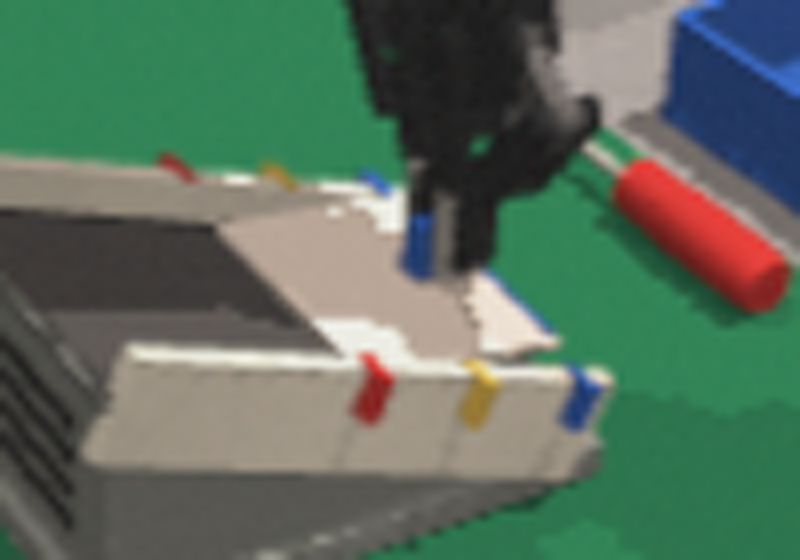

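Emit:
{"name": "apply_moves", "arguments": {
  "targets": [
    [[4,2.5,0],0,5],
    [[4,2.5,0],0,5],
    [[4,2,0],0,5]
  ]
}}

```text
clock: 9.18
eef_pos: [626.6, 27.6, 57.6]
tool_rot: [-1.963, 1.561, -0.475]
force: [3.3, -0.1, 7.5]
width: 10.4
```

Run:
```python
from h import *
plan([620.1,28.3,60],85.3,5,1)
im,d=eyes.get_image("side");cv2.imwrite("pics/d1.png",cv2.resize(im[200:270,320:420],None,fx=8,fy=8,interpolation=cv2.INTER_CUBIC)); np.savez("s1.npz",im=im,d=d)
```

```text
pos [626.6  27.6  57.6] F [ 3.3 -0.1  7.5] w 10.4 t 9.18 toolx [ 0.009 -0.005 -1.   ] jaw 85.3 roll -0.0 q7 1.32
[[[-2.5,6.5,0.2],np.float64(-0.0),5]]
```

View pics/d1.png

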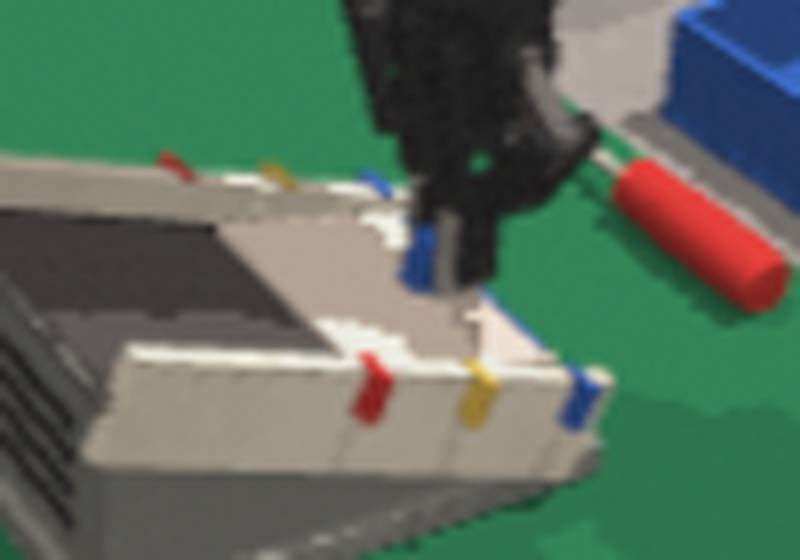

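```bash
cat >> h.py <<'E'
def overlay(im,xm,n,x,y,w,h,s,f):
    e,t,Rs=lay(xm);o=cv2.resize(im[y:y+h,x:x+w],None,fx=s,fy=s,interpolation=cv2.INTER_CUBIC)
    def ln(A,c):
        q=proj(n,e+np.array(A,float)@Rs.T);q=((q-[x,y]+.5)*s).astype(int);cv2.polylines(o,[q.reshape(-1,1,2)],True,c,1)
    ln([(0,-50,5),(80,-50,5),(80,50,5),(0,50,5)],(255,0,255));ln([(5,-6,27),(33,-6,27),(33,6,27),(5,6,27)],(255,255,0));cv2.imwrite(f,o)
E
python3 - <<'E'
from h import *
im=np.load("s1.npz")['im'];overlay(im,-85,'side',320,200,100,70,8,"pics/d2.png")
E
```

```text
(no output)
```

View pics/d2.png

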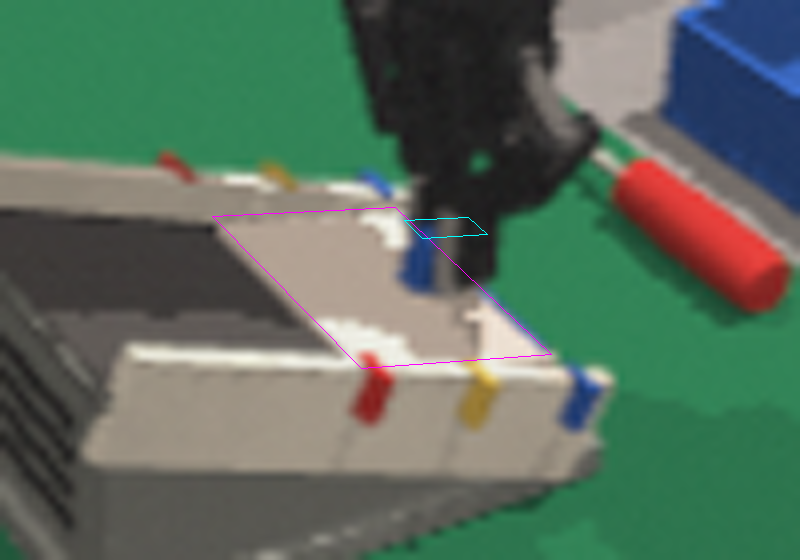

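Emit:
{"name": "apply_moves", "arguments": {
  "targets": [
    [[0,0,0],0,14],
    [[0,0,0],0,20],
    [[0,0,0],0,30],
    [[0,0,0],0,34]
  ]
}}

```text
clock: 9.72
eef_pos: [625.8, 27.8, 56.2]
tool_rot: [-2.027, 1.562, -0.538]
force: [-0.2, 0.4, 0.1]
width: 34.3
```

Run:
```python
from h import *
plan([626,27.6,150],85.3,34,1)
im,d=eyes.get_image("side");overlay(im,-85,'side',320,200,100,70,8,"pics/d3.png")
```

```text
pos [625.8  27.8  56.2] F [-0.2  0.4  0.1] w 34.3 t 9.72 toolx [ 0.007 -0.004 -1.   ] jaw 85.3 roll -0.0 q7 1.32
[[[-93.8,-0.9,-0.6],np.float64(-0.0),34]]
```

View pics/d3.png

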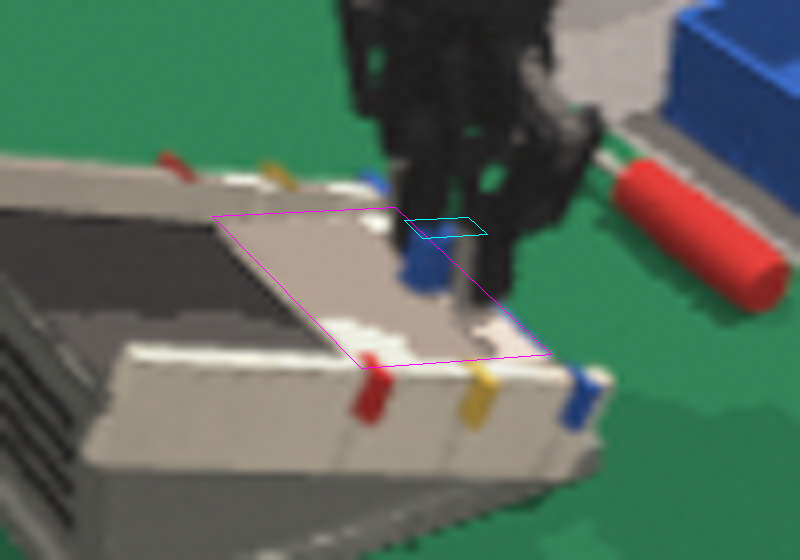

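Emit:
{"name": "apply_moves", "arguments": {
  "targets": [
    [[-15,0,0],0,34],
    [[-30,0,0],0,40],
    [[-40,0,0],0,40],
    [[-40,0,0],0,40],
    [[0,0,0],0,40]
  ]
}}

```text
clock: 10.4
eef_pos: [625.4, 28.5, 188.6]
tool_rot: [-1.906, 1.56, -0.417]
force: [-0.0, 0.7, -0.2]
width: 39.8
```

Run:
```python
from h import *
plan([452.7,-250.3,150],57.3,40,9)
```

```text
pos [625.4  28.5 188.6] F [-0.   0.7 -0.2] w 39.8 t 10.4 toolx [ 0.009 -0.004 -1.   ] jaw 85.3 roll 28.0 q7 1.34
[[[4.2,16.6,-32.4],np.float64(3.1),40],[[4.2,14.8,-33.3],np.float64(3.1),40],[[4.2,13.0,-34.0],np.float64(3.1),40],[[4.2,11.1,-34.7],np.float64(3.1),40],[[4.2,9.2,-35.3],np.float64(3.1),40],[[4.2,7.3,-35.7],np.float64(3.1),40],[[4.2,5.4,-36.0],np.float64(3.1),40],[[4.2,3.4,-36.3],np.float64(3.1),40],[[4.2,1.4,-36.4],np.float64(3.1),40]]
```

Emit:
{"name": "apply_moves", "arguments": {
  "targets": [
    [[2,8,-16],3.1,40],
    [[4,16,-33],3.1,40],
    [[4,14,-33],3.1,40],
    [[4,12,-34],3.1,40],
    [[4,10,-35],3.1,40],
    [[4,8,-36],3.1,40],
    [[4,6,-36],3.1,40],
    [[4,4,-36],3.1,40],
    [[4,2,-36],3.1,40],
    [[2,1,-18],0,40]
  ]
}}

```text
clock: 11.65
eef_pos: [419.2, -256.5, 144.8]
tool_rot: [2.514, 1.558, -2.812]
force: [0.4, 0.3, -0.6]
width: 39.9
```

Run:
```python
from h import *
plan([452.7,-250.3,60],57.3,40,4)
im,d=eyes.get_image("side");overlay(im,-85,'side',320,200,100,70,8,"pics/d4.png")
im,d=eyes.get_image("top");overlay(im,-85,'top',300,160,80,60,10,"pics/d5.png");cv2.imwrite("pics/d6.png",im)
```

```text
pos [ 419.2 -256.5  144.8] F [ 0.4  0.3 -0.6] w 39.9 t 11.65 toolx [-0.012 -0.004 -1.   ] jaw 54.9 roll -2.4 q7 1.47
[[[21.1,-6.1,6.3],np.float64(-0.6),40],[[21.1,-6.2,6.3],np.float64(-0.6),40],[[21.1,-6.3,6.2],np.float64(-0.6),40],[[21.1,-6.3,6.1],np.float64(-0.6),40]]
```

View pics/d4.png

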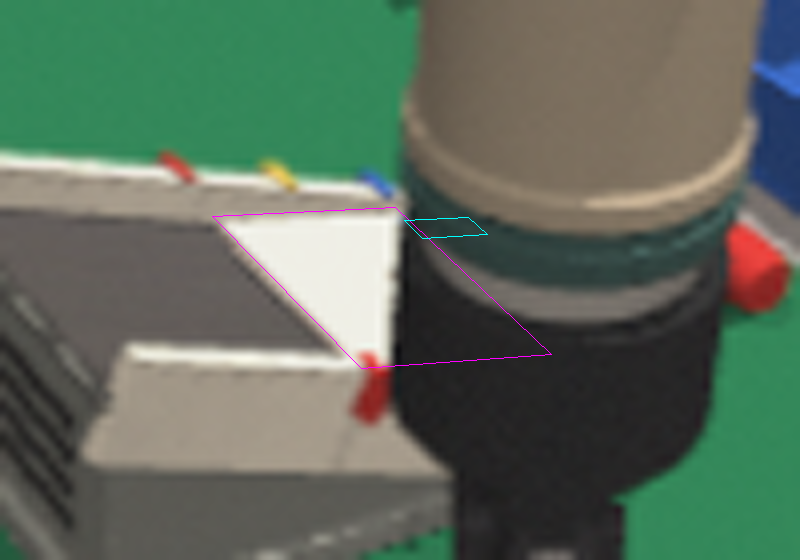

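View pics/d5.png

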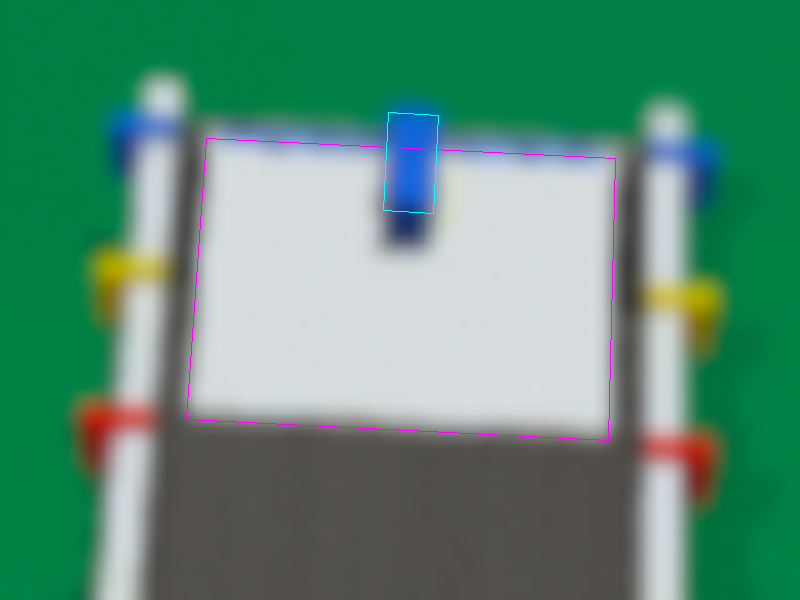

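```bash
cat >> h.py <<'E'
def profile(im,xm,n,ys=(-40,-30,-20,20,30,40),lo=True,hi=True):
    """along slat x at various y, print offset of lower edge & head edge from model (mm)"""
    e,t,Rs=lay(xm);g=im.astype(np.float32)
    for nm,x0 in (("low",0),("head",80)):
        if (nm=="low" and not lo) or(nm=="head" and not hi): continue
        out=[]
        for y in ys:
            xs=np.arange(-8,8.1,.25);q=proj(n,e+np.c_[x0+xs,np.full_like(xs,y),np.full_like(xs,5)]@Rs.T).astype(np.float32)
            v=cv2.remap(g,q[:,0][None],q[:,1][None],cv2.INTER_LINEAR)[0].astype(float)
            d=np.linalg.norm(v[4:]-v[:-4],axis=1);i=np.argmax(d);
            # half-level of red channel
            r=v[:,2];out.append((round(xs[i+2],1),))
        print(nm,[o[0] for o in out])
    for y0 in(-50,50):
        out=[]
        for x in (30,45,60,70):
            ys_=np.arange(-8,8.1,.25);q=proj(n,e+np.c_[np.full_like(ys_,x),y0+ys_,np.full_like(ys_,5)]@Rs.T).astype(np.float32)
            v=cv2.remap(g,q[:,0][None],q[:,1][None],cv2.INTER_LINEAR)[0].astype(float)
            d=np.linalg.norm(v[4:]-v[:-4],axis=1);out.append(round(ys_[np.argmax(d)+2],1))
        print('side',y0,out)
E
python3 - <<'E'
from h import *
im=cv2.imread("pics/d6.png");profile(im,-85,'top')
E
```

```text
low [np.float64(0.5), np.float64(-7.0), np.float64(2.5), np.float64(-4.5), np.float64(2.5), np.float64(0.0)]
head [np.float64(-1.2), np.float64(-1.5), np.float64(-2.0), np.float64(-0.5), np.float64(-1.0), np.float64(-1.5)]
side -50 [np.float64(0.5), np.float64(-1.2), np.float64(-7.0), np.float64(-7.2)]
side 50 [np.float64(6.0), np.float64(-1.0), np.float64(0.0), np.float64(-0.2)]
```

Emit:
{"name": "apply_moves", "arguments": {
  "targets": [
    [[20,-6,6],-0.6,40],
    [[20,-6,6],-0.6,40],
    [[20,-6,6],-0.6,40],
    [[15,-6,6],-0.6,40],
    [[0,0,0],0,40]
  ]
}}

```text
clock: 12.38
eef_pos: [451.5, -247.4, 66.2]
tool_rot: [2.259, 1.556, -3.027]
force: [-0.1, 0.6, 0.5]
width: 39.7
```

Run:
```python
from h import *
plan([452.7,-250.3,40],57.3,40,4)
im,d=eyes.get_image("side");cv2.imwrite("pics/e1.png",cv2.resize(im[260:370,330:440],None,fx=5,fy=5))
```

```text
pos [ 451.5 -247.4   66.2] F [-0.1  0.6  0.5] w 39.7 t 12.38 toolx [-0.015 -0.002 -1.   ] jaw 57.1 roll -0.2 q7 1.46
[[[6.5,-0.7,-0.4],np.float64(-0.0),40],[[6.5,-0.7,-0.4],np.float64(-0.0),40],[[6.5,-0.7,-0.4],np.float64(-0.0),40],[[6.5,-0.7,-0.4],np.float64(-0.0),40]]
```

View pics/e1.png

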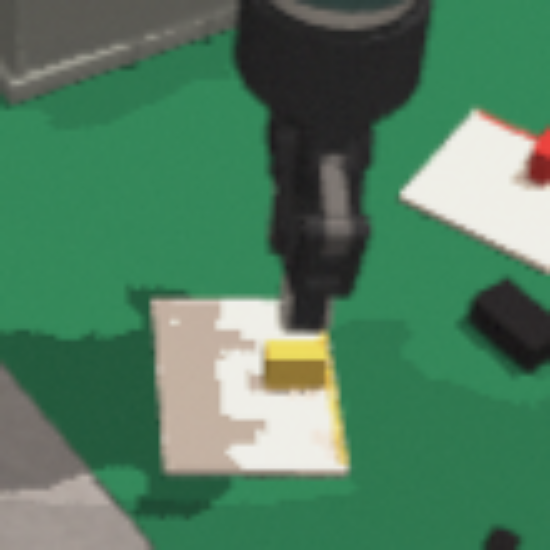

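Emit:
{"name": "apply_moves", "arguments": {
  "targets": [
    [[8,-1,-1],0,40],
    [[8,-0.5,0],0,40],
    [[8,-0.5,0],0,40],
    [[8,-0.5,0],0,40],
    [[8,0,0],0,40],
    [[8,0,0],0,40],
    [[5,0,0],0,40],
    [[0,0,0],0,40]
  ]
}}

```text
clock: 13.42
eef_pos: [451.9, -251.1, 11.2]
tool_rot: [2.378, 1.557, -2.91]
force: [-0.5, -0.1, -0.3]
width: 39.7
```

Run:
```python
from h import *
plan([452.7,-250.3,12],57.3,40,1)
im,d=eyes.get_image("side");cv2.imwrite("pics/e2.png",cv2.resize(im[260:370,330:440],None,fx=5,fy=5))
```

```text
pos [ 451.9 -251.1   11.2] F [-0.5 -0.1 -0.3] w 39.7 t 13.43 toolx [-0.013 -0.003 -1.   ] jaw 57.0 roll -0.3 q7 1.46
[[[-0.8,-0.2,1.1],np.float64(-0.3),40]]
```

View pics/e2.png

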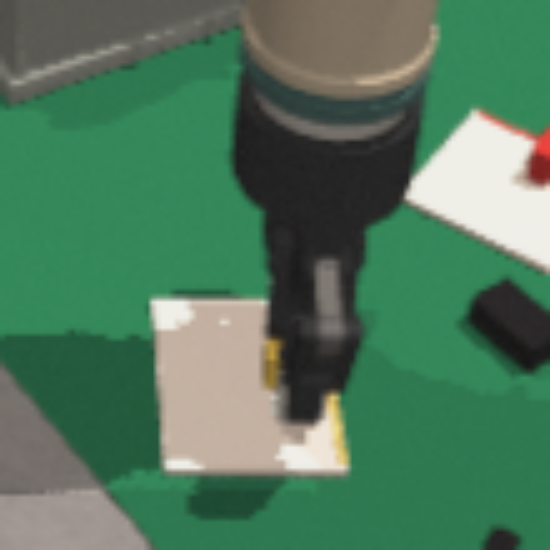

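Emit:
{"name": "apply_moves", "arguments": {
  "targets": [
    [[-1,1,1],0,20],
    [[0,0,0],0,5],
    [[0,0,0],0,5],
    [[0,0,0],0,5],
    [[0,0,0],0,5]
  ]
}}

```text
clock: 14.1
eef_pos: [452.3, -249.8, 13.5]
tool_rot: [2.475, 1.559, -2.813]
force: [-0.3, -0.6, -0.2]
width: 10.7
```

Emit:
{"name": "apply_moves", "arguments": {
  "targets": [
    [[-10,0,0],0,5],
    [[-25,0,0],0,5],
    [[-35,0,0],0,5],
    [[-40,0,0],0,5],
    [[-35,0,0],0,5],
    [[-25,0,0],0,5],
    [[-10,0,0],0,5],
    [[0,0,0],0,5]
  ]
}}

```text
clock: 15.1
eef_pos: [453.7, -248.9, 202.1]
tool_rot: [2.534, 1.559, -2.755]
force: [-0.8, -0.2, -1.2]
width: 10.6
```

Run:
```python
from h import *
plan([579.5,31.7,145],85.3,5,10)
im,d=eyes.get_image("side");cv2.imwrite("pics/e3.png",cv2.resize(im[160:370,300:510],None,fx=3,fy=3))
```

```text
pos [ 453.7 -248.9  202.1] F [-0.8 -0.2 -1.2] w 10.6 t 15.1 toolx [-0.011 -0.004 -1.   ] jaw 57.0 roll -28.3 q7 1.46
[[[5.5,4.7,30.4],np.float64(-2.8),5],[[5.5,3.2,30.6],np.float64(-2.8),5],[[5.5,1.7,30.8],np.float64(-2.8),5],[[5.5,0.2,30.8],np.float64(-2.8),5],[[5.5,-1.4,30.8],np.float64(-2.8),5],[[5.5,-2.9,30.7],np.float64(-2.8),5],[[5.5,-4.4,30.5],np.float64(-2.8),5],[[5.5,-5.9,30.2],np.float64(-2.8),5],[[5.5,-7.4,29.9],np.float64(-2.8),5],[[5.5,-8.8,29.5],np.float64(-2.8),5]]
```

View pics/e3.png

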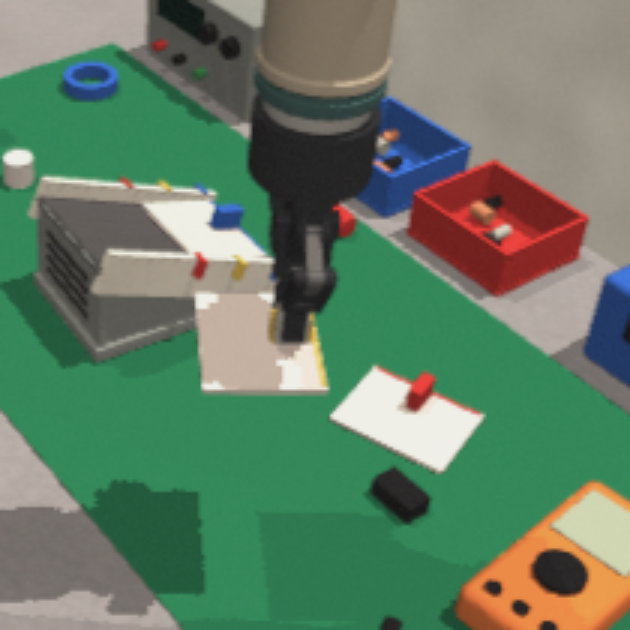

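Emit:
{"name": "apply_moves", "arguments": {
  "targets": [
    [[0,3,15],-2.8,5],
    [[3,3,30],-2.8,5],
    [[5,2,31],-2.8,5],
    [[5,0,31],-2.8,5],
    [[5,-1,31],-2.8,5],
    [[5,-3,31],-2.8,5],
    [[5,-4,31],-2.8,5],
    [[5,-6,30],-2.8,5],
    [[5,-7,30],-2.8,5],
    [[2,-4,10],-2,5]
  ]
}}

```text
clock: 16.4
eef_pos: [558.0, 22.1, 146.5]
tool_rot: [1.48, 1.538, 2.988]
force: [-0.3, 0.3, -0.9]
width: 10.6
```

Run:
```python
from h import *
plan([577.5,31.7,120],85.3,5,4)
```

```text
pos [558.   22.1 146.5] F [-0.3  0.3 -0.9] w 10.6 t 16.4 toolx [-0.032  0.005 -0.999] jaw 86.4 roll 1.1 q7 1.35
[[[6.5,-4.9,2.7],np.float64(0.3),5],[[6.5,-4.9,2.7],np.float64(0.3),5],[[6.5,-4.9,2.7],np.float64(0.3),5],[[6.5,-4.9,2.8],np.float64(0.3),5]]
```

Emit:
{"name": "apply_moves", "arguments": {
  "targets": [
    [[6,-5,2],0.3,5],
    [[6,-5,2],0.3,5],
    [[6,-5,2],0.3,5],
    [[4,-3,2],0,5],
    [[0,0,0],0,5]
  ]
}}

```text
clock: 17.02
eef_pos: [575.5, 25.8, 121.0]
tool_rot: [1.578, 1.535, 3.066]
force: [0.4, -0.1, -0.8]
width: 10.3
```

Run:
```python
from h import *
plan([577.5,31.7,100],85.3,5,4)
im,d=eyes.get_image("side");overlay(im,-40,'side',300,180,110,80,7,"pics/f1.png")
```

```text
pos [575.5  25.8 121. ] F [ 0.4 -0.1 -0.8] w 10.3 t 17.02 toolx [-0.036  0.003 -0.999] jaw 85.2 roll -0.1 q7 1.32
[[[5.2,-0.6,1.5],np.float64(-0.0),5],[[5.2,-0.6,1.5],np.float64(-0.0),5],[[5.2,-0.6,1.5],np.float64(-0.0),5],[[5.2,-0.6,1.5],np.float64(-0.0),5]]
```

View pics/f1.png

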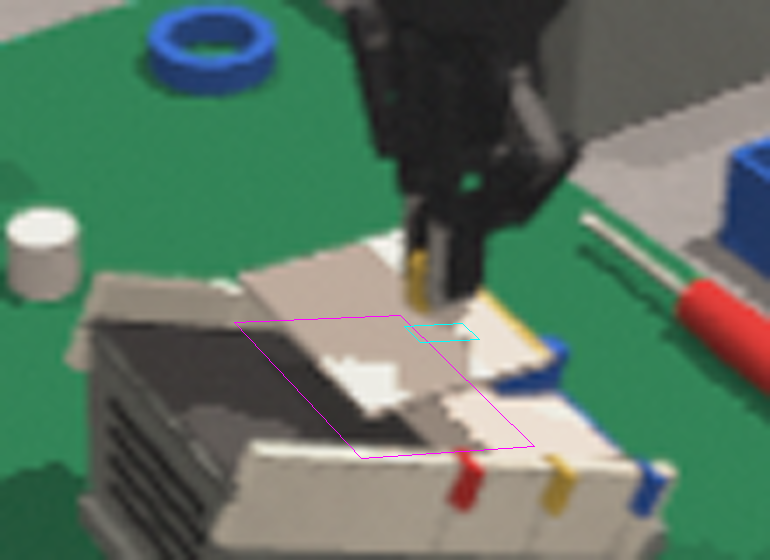

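Emit:
{"name": "apply_moves", "arguments": {
  "targets": [
    [[5,-0.5,1.5],0,5],
    [[5,-0.5,1.5],0,5],
    [[5,-0.5,1.5],0,5],
    [[5,0,0.5],0,5],
    [[0,0,0],0,5]
  ]
}}

```text
clock: 17.7
eef_pos: [576.5, 30.8, 100.1]
tool_rot: [1.581, 1.535, 3.069]
force: [0.2, 0.6, -0.0]
width: 10.7
```

Run:
```python
from h import *
plan([577.5,31.7,95],85.3,5,2)
```

```text
pos [576.5  30.8 100.1] F [ 0.2  0.6 -0. ] w 10.7 t 17.7 toolx [-0.036  0.003 -0.999] jaw 85.2 roll -0.1 q7 1.31
[[[2.5,-0.6,0.5],np.float64(-0.0),5],[[2.5,-0.6,0.5],np.float64(-0.0),5]]
```

Emit:
{"name": "apply_moves", "arguments": {
  "targets": [
    [[3,-0.5,0.5],0,5],
    [[3,-0.3,0.3],0,5],
    [[3,0,0],0,5],
    [[3,0,0],0,5]
  ]
}}

```text
clock: 18.2
eef_pos: [578.4, 31.7, 89.0]
tool_rot: [1.57, 1.538, 3.058]
force: [2.1, -0.6, 9.9]
width: 10.6
```

Emit:
{"name": "apply_moves", "arguments": {
  "targets": [
    [[4,1,0],0,5],
    [[4,1,0],0,5],
    [[4,1.5,0],0,5]
  ]
}}

```text
clock: 18.58
eef_pos: [581.1, 31.4, 82.0]
tool_rot: [1.512, 1.551, 2.998]
force: [1.0, -1.0, 11.1]
width: 10.7
```

Run:
```python
from h import *
plan([577.5,31.7,78.6],85.3,5,2)
im,d=eyes.get_image("side");overlay(im,-40,'side',300,180,110,80,7,"pics/f2.png")
```

```text
pos [581.1  31.4  82. ] F [ 1.  -1.  11.1] w 10.7 t 18.57 toolx [-0.019  0.003 -1.   ] jaw 85.1 roll -0.2 q7 1.31
[[[1.7,1.7,-0.0],np.float64(-0.1),5],[[1.7,1.7,-0.0],np.float64(-0.1),5]]
```

View pics/f2.png

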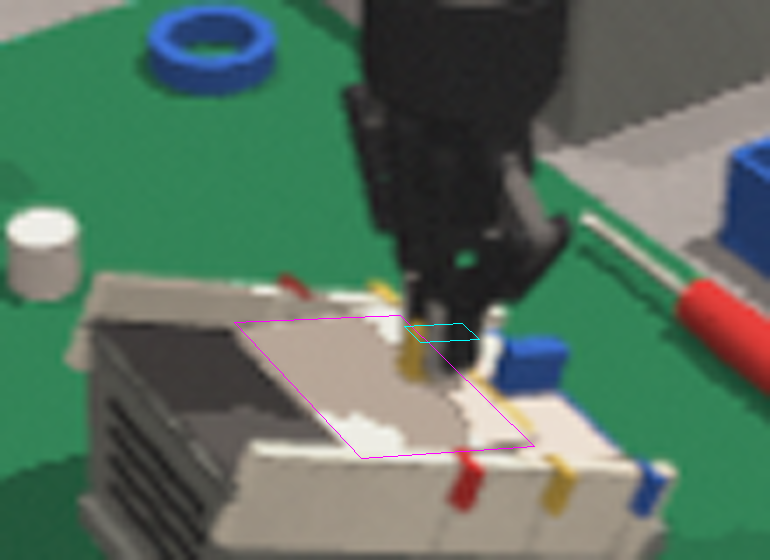

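Nearly down and well aligned; a little more.

Emit:
{"name": "apply_moves", "arguments": {
  "targets": [
    [[4,2,0],0,5],
    [[4,2,0],0,5]
  ]
}}

```text
clock: 18.88
eef_pos: [582.4, 31.3, 77.5]
tool_rot: [1.317, 1.563, 2.803]
force: [1.4, -1.3, 9.0]
width: 10.3
```

Run:
```python
from h import *
plan([577.5,31.7,78.6],85.3,5,2)
im,d=eyes.get_image("side");overlay(im,-40,'side',300,180,110,80,7,"pics/f3.png")
```

```text
pos [582.4  31.3  77.5] F [ 1.4 -1.3  9. ] w 10.3 t 18.88 toolx [-0.008  0.003 -1.   ] jaw 85.1 roll -0.2 q7 1.3
[[[-0.5,2.5,0.0],np.float64(-0.1),5],[[-0.5,2.5,0.0],np.float64(-0.1),5]]
```

View pics/f3.png

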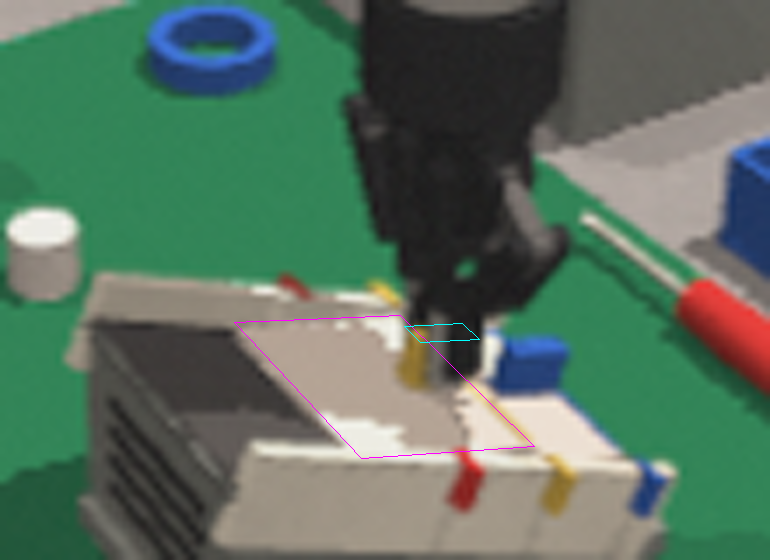

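Emit:
{"name": "apply_moves", "arguments": {
  "targets": [
    [[3,2,0],0,5],
    [[0,0,0],0,5],
    [[0,0,0],0,14],
    [[0,0,0],0,20],
    [[0,0,0],0,28],
    [[0,0,0],0,32]
  ]
}}

```text
clock: 19.68
eef_pos: [583.1, 31.2, 76.7]
tool_rot: [0.634, 1.568, 2.12]
force: [-0.2, 0.2, -0.1]
width: 32.1
```

Emit:
{"name": "apply_moves", "arguments": {
  "targets": [
    [[-15,0,0],0,32],
    [[-30,0,0],0,40],
    [[-40,0,0],0,40],
    [[-30,0,0],0,40],
    [[0,0,0],0,40]
  ]
}}

```text
clock: 20.3
eef_pos: [583.8, 31.0, 198.6]
tool_rot: [-0.019, 1.568, 1.467]
force: [0.3, 0.3, -0.5]
width: 39.6
```

Run:
```python
from h import *
c=np.array([627.7,-216.6]);a=np.radians(199.9);t=c-21*np.array([np.cos(a),np.sin(a)]);print(t)
plan([*t,150],109.9,40,9)
im,d=eyes.get_image("side");overlay(im,-40,'side',300,180,110,80,7,"pics/f4.png")
```

```text
[ 647.44605067 -209.45202945]
pos [583.8  31.  198.6] F [ 0.3  0.3 -0.5] w 39.6 t 20.3 toolx [ 0.     0.003 -1.   ] jaw 85.1 roll -24.8 q7 1.32
[[[5.3,-9.3,-26.0],np.float64(-2.8),40],[[5.3,-8.1,-26.4],np.float64(-2.8),40],[[5.3,-6.8,-26.8],np.float64(-2.8),40],[[5.3,-5.5,-27.1],np.float64(-2.8),40],[[5.3,-4.2,-27.3],np.float64(-2.8),40],[[5.3,-2.9,-27.5],np.float64(-2.8),40],[[5.3,-1.5,-27.6],np.float64(-2.8),40],[[5.3,-0.2,-27.6],np.float64(-2.8),40],[[5.3,1.1,-27.6],np.float64(-2.8),40]]
```

View pics/f4.png

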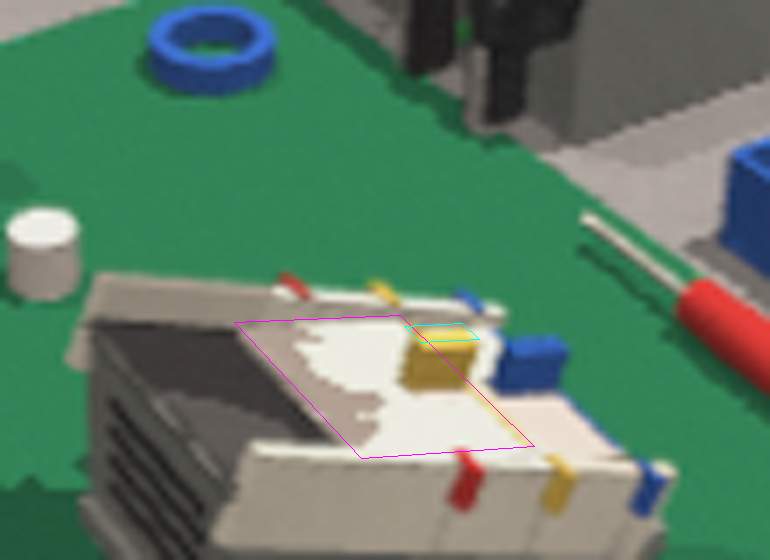

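Emit:
{"name": "apply_moves", "arguments": {
  "targets": [
    [[2,-5,-13],-2.8,40],
    [[5,-9,-26],-2.8,40],
    [[5,-8,-26],-2.8,40],
    [[5,-7,-27],-2.8,40],
    [[5,-6,-27],-2.8,40],
    [[5,-4,-27],-2.8,40],
    [[5,-3,-27],-2.8,40],
    [[5,-2,-28],-2.8,40],
    [[5,0,-28],-2.4,40],
    [[2,0,-10],0,40]
  ]
}}

```text
clock: 21.6
eef_pos: [653.1, -204.7, 138.4]
tool_rot: [0.915, 1.545, 2.853]
force: [0.4, 0.6, -0.8]
width: 39.9
```

Run:
```python
from h import *
plan([647.4,-209.5,60],109.9,40,5)
im,d=eyes.get_image("top");overlay(im,-40,'top',300,160,80,60,10,"pics/g1.png");cv2.imwrite("pics/g1f.png",im)
print('Y');profile(im,-40,'top')
```

```text
pos [ 653.1 -204.7  138.4] F [ 0.4  0.6 -0.8] w 39.9 t 21.6 toolx [-0.025  0.007 -1.   ] jaw 111.0 roll 1.1 q7 2.05
[[[15.7,1.1,-0.7],np.float64(0.2),40],[[15.7,1.1,-0.7],np.float64(0.2),40],[[15.7,1.1,-0.7],np.float64(0.2),40],[[15.7,1.1,-0.7],np.float64(0.2),40],[[15.7,1.1,-0.7],np.float64(0.2),40]]
Y
low [np.float64(-4.5), np.float64(3.2), np.float64(2.8), np.float64(3.0), np.float64(3.8), np.float64(-2.8)]
head [np.float64(-0.8), np.float64(-0.2), np.float64(-0.8), np.float64(0.2), np.float64(-1.0), np.float64(-1.2)]
side -50 [np.float64(0.8), np.float64(-1.5), np.float64(-0.5), np.float64(0.0)]
side 50 [np.float64(-0.8), np.float64(0.0), np.float64(0.5), np.float64(7.5)]
```

View pics/g1.png

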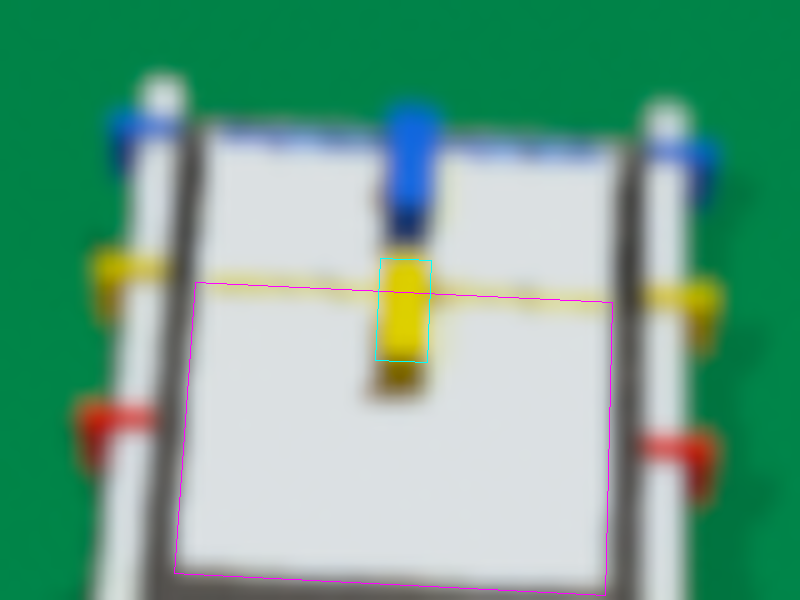

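Emit:
{"name": "apply_moves", "arguments": {
  "targets": [
    [[15,1,0],0.3,40],
    [[16,1,-0.5],0.3,40],
    [[16,1,-0.5],0.3,40],
    [[16,1,-0.5],0.2,40],
    [[14,1,-0.5],0,40],
    [[0,0,0],0,40]
  ]
}}

```text
clock: 22.4
eef_pos: [645.2, -202.2, 54.3]
tool_rot: [0.859, 1.54, 2.78]
force: [-0.3, -0.5, 0.3]
width: 40.2
```

Run:
```python
from h import *
plan([647.4,-209.5,12.5],109.9,40,6)
im,d=eyes.get_image("side");cv2.imwrite("pics/g2.png",cv2.resize(im[230:330,385:485],None,fx=5,fy=5))
```

```text
pos [ 645.2 -202.2   54.3] F [-0.3 -0.5  0.3] w 40.2 t 22.4 toolx [-0.029  0.011 -1.   ] jaw 110.0 roll 0.1 q7 2.01
[[[6.9,-0.1,-1.4],np.float64(0.0),40],[[6.9,-0.1,-1.4],np.float64(0.0),40],[[6.9,-0.1,-1.4],np.float64(0.0),40],[[6.9,-0.1,-1.4],np.float64(0.0),40],[[6.9,-0.1,-1.4],np.float64(0.0),40],[[6.9,-0.1,-1.4],np.float64(0.0),40]]
```

View pics/g2.png

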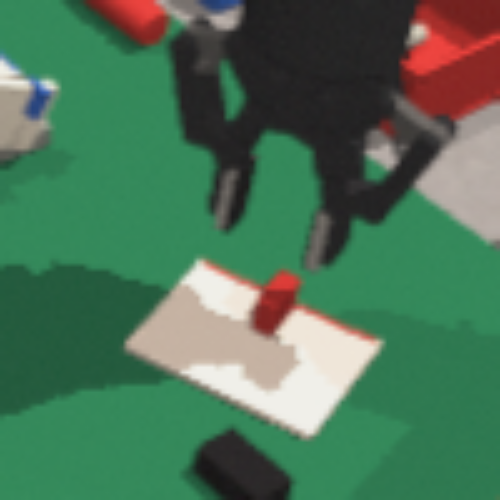

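Emit:
{"name": "apply_moves", "arguments": {
  "targets": [
    [[7,0,-2],0,40],
    [[7,0,-2],0,40],
    [[7,0,-2],0,40],
    [[7,0,-1],0,40],
    [[7,0,-1],0,40],
    [[5,0,-1],0,40],
    [[0,0,0],0,40]
  ]
}}

```text
clock: 23.32
eef_pos: [649.4, -211.6, 13.5]
tool_rot: [0.839, 1.544, 2.759]
force: [-0.3, 0.1, 0.8]
width: 39.9
```

Run:
```python
from h import *
plan([647.4,-209.5,12.5],109.9,40,1)
im,d=eyes.get_image("side");cv2.imwrite("pics/g3.png",cv2.resize(im[230:330,385:485],None,fx=5,fy=5))
```

```text
pos [ 649.4 -211.6   13.5] F [-0.3  0.1  0.8] w 39.9 t 23.32 toolx [-0.024  0.01  -1.   ] jaw 110.0 roll 0.1 q7 2.01
[[[1.0,1.2,2.6],np.float64(0.1),40]]
```

View pics/g3.png

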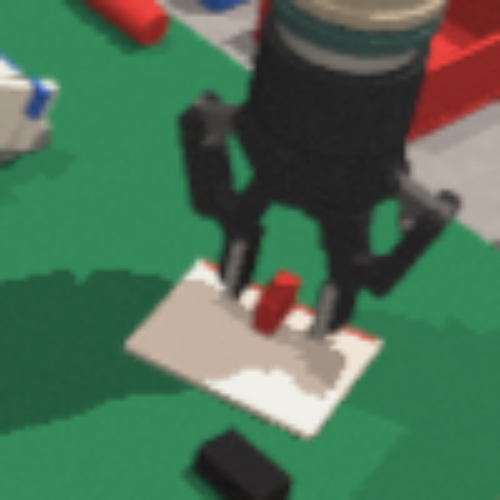

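Emit:
{"name": "apply_moves", "arguments": {
  "targets": [
    [[1,1.2,2.2],0,30],
    [[0,0.3,0],0,20],
    [[0,0,0],0,5],
    [[0,0,0],0,5],
    [[0,0,0],0,5],
    [[0,0,0],0,5]
  ]
}}

```text
clock: 24.12
eef_pos: [647.9, -209.9, 14.0]
tool_rot: [0.835, 1.546, 2.755]
force: [-0.4, 0.6, 0.0]
width: 10.5
```

Run:
```python
from h import *
plan([647.4,-209.5,12.5],109.9,40,1)
```

```text
pos [ 647.9 -209.9   14. ] F [-0.4  0.6  0. ] w 10.5 t 24.12 toolx [-0.023  0.009 -1.   ] jaw 110.0 roll 0.1 q7 2.01
[[[1.5,0.2,0.5],np.float64(0.1),40]]
```

Emit:
{"name": "apply_moves", "arguments": {
  "targets": [
    [[-10,0,0],0,5],
    [[-25,0,0],0,5],
    [[-35,0,0],0,5],
    [[-40,0,0],0,5],
    [[-35,0,0],0,5],
    [[-25,0,0],0,5],
    [[-10,0,0],0,5],
    [[0,0,0],0,5]
  ]
}}

```text
clock: 25.12
eef_pos: [652.0, -211.2, 202.2]
tool_rot: [0.801, 1.547, 2.721]
force: [0.4, 0.3, -1.3]
width: 10.4
```

Run:
```python
from h import *
plan([536,35.2,160],85.3,5,9)
im,d=eyes.get_image("side");cv2.imwrite("pics/g4.png",cv2.resize(im[150:350,320:520],None,fx=3,fy=3))
```

```text
pos [ 652.  -211.2  202.2] F [ 0.4  0.3 -1.3] w 10.4 t 25.12 toolx [-0.022  0.01  -1.   ] jaw 110.0 roll 24.7 q7 2.06
[[[5.2,2.6,30.1],np.float64(2.7),5],[[5.2,4.1,29.9],np.float64(2.7),5],[[5.2,5.5,29.7],np.float64(2.7),5],[[5.2,6.9,29.4],np.float64(2.7),5],[[5.2,8.3,29.0],np.float64(2.7),5],[[5.2,9.7,28.6],np.float64(2.7),5],[[5.2,11.1,28.1],np.float64(2.7),5],[[5.2,12.4,27.5],np.float64(2.7),5],[[5.2,13.7,26.9],np.float64(2.7),5]]
```

View pics/g4.png

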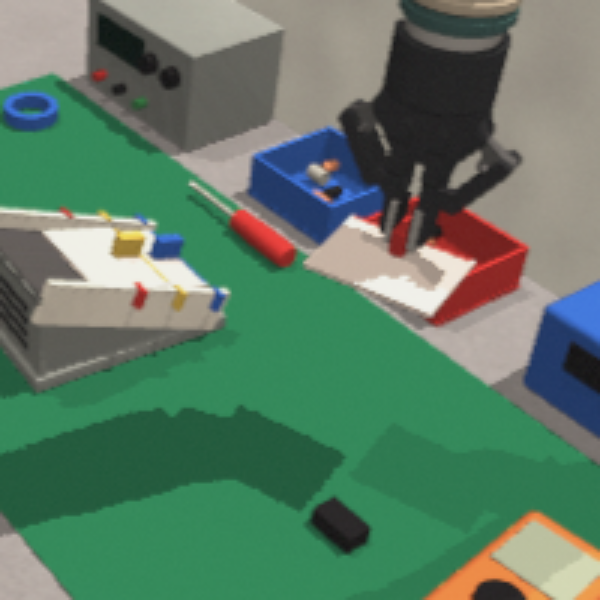

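Emit:
{"name": "apply_moves", "arguments": {
  "targets": [
    [[0,1,15],2.7,5],
    [[2,4,30],2.7,5],
    [[4,5,30],2.7,5],
    [[4,7,30],2.7,5],
    [[4,8,29],2.7,5],
    [[4,10,29],2.7,5],
    [[4,11,28],2.7,5],
    [[4,12,28],2.7,5],
    [[4,13,27],2.7,5],
    [[2,5,12],0,5]
  ]
}}

```text
clock: 26.42
eef_pos: [527.9, 42.5, 160.2]
tool_rot: [1.428, 1.521, 2.908]
force: [-0.6, -0.2, -0.2]
width: 10.2
```

Run:
```python
from h import *
plan([535.8,35.2,140],85.3,5,5)
```

```text
pos [527.9  42.5 160.2] F [-0.6 -0.2 -0.2] w 10.2 t 26.43 toolx [-0.048  0.012 -0.999] jaw 84.8 roll -0.5 q7 1.29
[[[3.9,-1.9,-1.3],np.float64(-0.1),5],[[3.9,-1.9,-1.4],np.float64(-0.1),5],[[3.9,-1.9,-1.4],np.float64(-0.1),5],[[3.9,-1.9,-1.4],np.float64(-0.1),5],[[3.9,-1.9,-1.4],np.float64(-0.1),5]]
```

Emit:
{"name": "apply_moves", "arguments": {
  "targets": [
    [[5,-2,-1.5],-0.2,5],
    [[5,-2,-1.5],-0.2,5],
    [[5,-2,-1.5],0,5],
    [[5,-2,-1],0,5],
    [[0,0,0],0,5]
  ]
}}

```text
clock: 27.05
eef_pos: [535.9, 32.0, 136.9]
tool_rot: [1.471, 1.521, 2.956]
force: [-1.1, -0.1, -0.0]
width: 10.4
```

Run:
```python
from h import *
plan([535.8,35.2,118],85.3,5,5)
im,d=eyes.get_image("side");overlay(im,5,'side',290,160,110,80,7,"pics/i1.png")
```

```text
pos [535.9  32.  136.9] F [-1.1 -0.1 -0. ] w 10.4 t 27.05 toolx [-0.049  0.009 -0.999] jaw 85.1 roll -0.2 q7 1.31
[[[3.8,-0.1,0.6],np.float64(-0.0),5],[[3.8,-0.1,0.6],np.float64(-0.0),5],[[3.8,-0.1,0.6],np.float64(-0.0),5],[[3.8,-0.1,0.6],np.float64(-0.0),5],[[3.8,-0.1,0.6],np.float64(-0.0),5]]
```

View pics/i1.png

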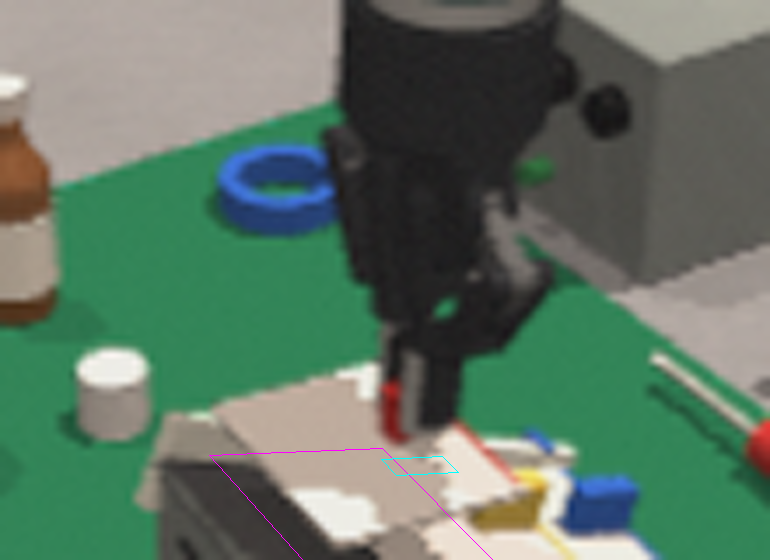

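Emit:
{"name": "apply_moves", "arguments": {
  "targets": [
    [[5,0,1],0,5],
    [[5,0,1],0,5],
    [[5,0,0.5],0,5],
    [[3,0,0.5],0,5],
    [[0,0,0],0,5]
  ]
}}

```text
clock: 27.72
eef_pos: [535.3, 36.0, 118.2]
tool_rot: [1.462, 1.521, 2.948]
force: [0.5, -0.5, -1.6]
width: 10.1
```

Run:
```python
from h import *
plan([535.8,35.2,110],85.3,5,3)
```

```text
pos [535.3  36.  118.2] F [ 0.5 -0.5 -1.6] w 10.1 t 27.73 toolx [-0.049  0.01  -0.999] jaw 85.1 roll -0.2 q7 1.3
[[[2.7,-0.3,-0.3],np.float64(-0.1),5],[[2.7,-0.3,-0.3],np.float64(-0.1),5],[[2.7,-0.3,-0.3],np.float64(-0.1),5]]
```

Emit:
{"name": "apply_moves", "arguments": {
  "targets": [
    [[3,-0.3,-0.3],0,5],
    [[3,-0.3,-0.3],0,5],
    [[3,0,0],0,5],
    [[3,0,0],0,5]
  ]
}}

```text
clock: 28.22
eef_pos: [536.6, 35.2, 106.7]
tool_rot: [1.453, 1.524, 2.938]
force: [2.8, -0.2, 9.3]
width: 10.5
```

Emit:
{"name": "apply_moves", "arguments": {
  "targets": [
    [[4,1,0],0,5],
    [[4,1,0],0,5],
    [[4,1.5,0],0,5]
  ]
}}

```text
clock: 28.6
eef_pos: [539.7, 34.9, 99.1]
tool_rot: [1.366, 1.538, 2.85]
force: [2.2, -0.8, 11.7]
width: 10.5
```

Run:
```python
from h import *
plan([535.8,35.2,96],85.3,5,2)
im,d=eyes.get_image("side");overlay(im,5,'side',290,180,110,80,7,"pics/i2.png")
```

```text
pos [539.7  34.9  99.1] F [ 2.2 -0.8 11.7] w 10.5 t 28.6 toolx [-0.031  0.009 -0.999] jaw 85.0 roll -0.3 q7 1.29
[[[1.6,1.9,-0.0],np.float64(-0.1),5],[[1.6,1.9,-0.0],np.float64(-0.1),5]]
```

View pics/i2.png

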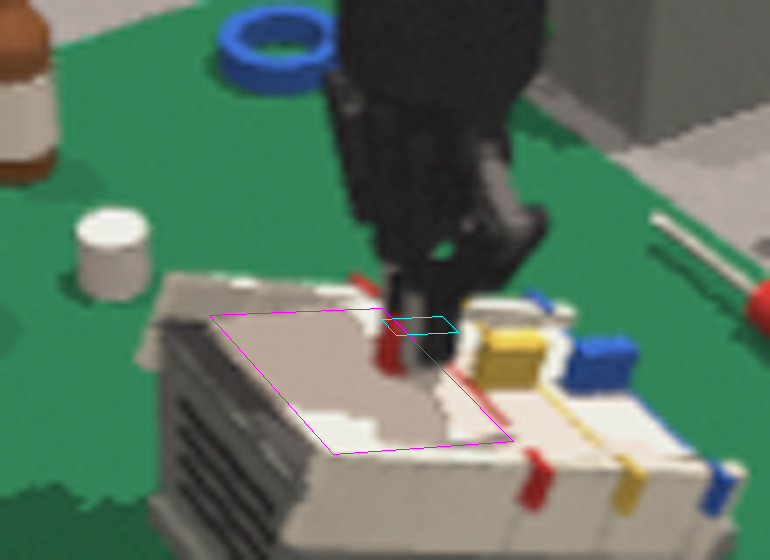

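Emit:
{"name": "apply_moves", "arguments": {
  "targets": [
    [[4,2,0],0,5],
    [[4,2,0],0,5]
  ]
}}

```text
clock: 28.9
eef_pos: [541.3, 34.8, 94.1]
tool_rot: [1.204, 1.549, 2.687]
force: [2.1, -0.6, 10.2]
width: 10.6
```

Emit:
{"name": "apply_moves", "arguments": {
  "targets": [
    [[3,2,0],0,5],
    [[0,0,0],0,5]
  ]
}}

```text
clock: 29.15
eef_pos: [542.1, 34.7, 93.5]
tool_rot: [1.051, 1.555, 2.534]
force: [-1.3, -0.1, 2.5]
width: 10.4
```

Run:
```python
from h import *
plan([535.8,35.2,96],85.3,5,2)
im,d=eyes.get_image("side");overlay(im,5,'side',290,180,110,80,7,"pics/i3.png")
```

```text
pos [542.1  34.7  93.5] F [-1.3 -0.1  2.5] w 10.4 t 29.15 toolx [-0.013  0.009 -1.   ] jaw 84.9 roll -0.4 q7 1.29
[[[-1.2,3.2,-0.0],np.float64(-0.2),5],[[-1.2,3.2,-0.0],np.float64(-0.2),5]]
```

View pics/i3.png

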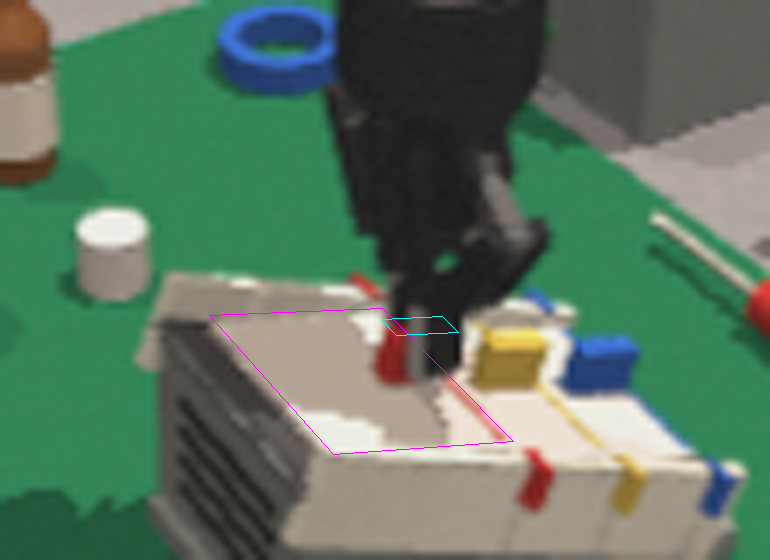

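Seated and aligned. Release and retreat.

Emit:
{"name": "apply_moves", "arguments": {
  "targets": [
    [[0,0,0],0,14],
    [[0,0,0],0,20],
    [[0,0,0],0,28],
    [[0,0,0],0,32],
    [[0,0,0],0,32]
  ]
}}

```text
clock: 29.82
eef_pos: [541.9, 34.7, 92.6]
tool_rot: [1.065, 1.554, 2.548]
force: [0.0, -0.2, 0.6]
width: 31.6
```

Emit:
{"name": "apply_moves", "arguments": {
  "targets": [
    [[-15,0,0],0,32],
    [[-30,0,0],0,32],
    [[-40,0,0],0,40],
    [[-40,0,0],0,40],
    [[-10,0,-20],0,40],
    [[0,0,-40],0,40],
    [[0,0,-45],0,40],
    [[0,0,-45],0,40],
    [[0,0,-45],0,40],
    [[0,0,-30],0,40]
  ]
}}

```text
clock: 31.08
eef_pos: [526.7, -193.5, 240.9]
tool_rot: [0.243, 1.561, 1.733]
force: [0.3, 0.7, -0.1]
width: 39.8
```

Run:
```python
from h import *
plan([535.8,35.2,96],85.3,5,2)
im,d=eyes.get_image("side");overlay(im,5,'side',290,180,110,80,7,"pics/j1.png");cv2.imwrite("pics/j1f.png",im)
im,d=eyes.get_image("top");overlay(im,5,'top',300,165,80,75,8,"pics/j2.png");cv2.imwrite("pics/j2f.png",im)
profile(im,5,'top')
```

```text
pos [ 526.7 -193.5  240.9] F [ 0.3  0.7 -0.1] w 39.8 t 31.07 toolx [-0.002  0.01  -1.   ] jaw 85.4 roll 0.1 q7 1.75
[[[73.5,4.4,113.6],np.float64(0.1),5],[[73.5,4.5,113.6],np.float64(0.1),5]]
low [np.float64(-0.2), np.float64(-1.8), np.float64(-2.5), np.float64(-2.8), np.float64(-2.2), np.float64(5.2)]
head [np.float64(0.0), np.float64(0.8), np.float64(0.0), np.float64(-0.8), np.float64(2.2), np.float64(1.5)]
side -50 [np.float64(-7.5), np.float64(-7.5), np.float64(0.0), np.float64(-7.5)]
side 50 [np.float64(0.0), np.float64(7.0), np.float64(7.5), np.float64(7.5)]
```

View pics/j1.png

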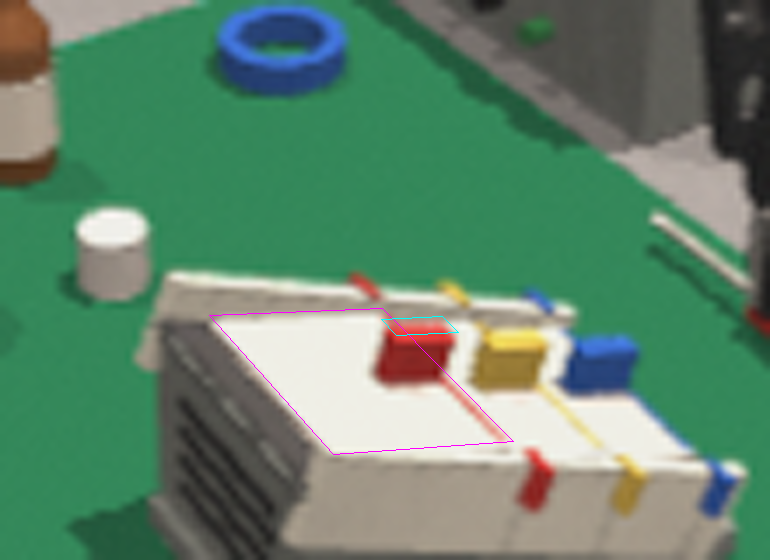

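View pics/j2.png

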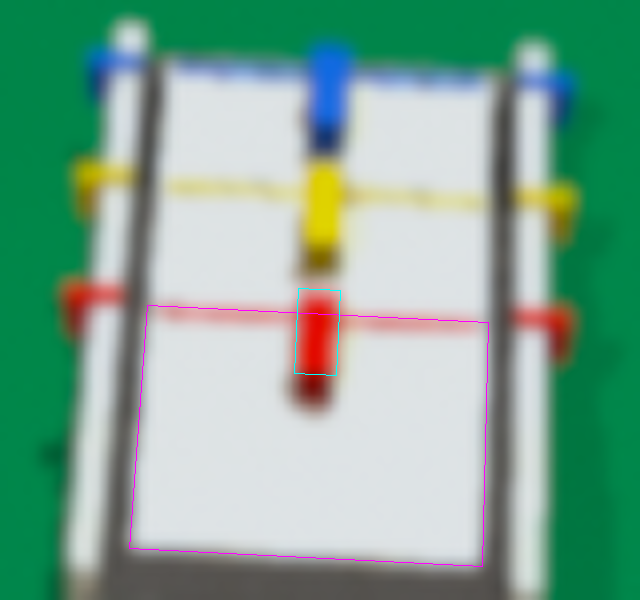

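View pics/j2f.png

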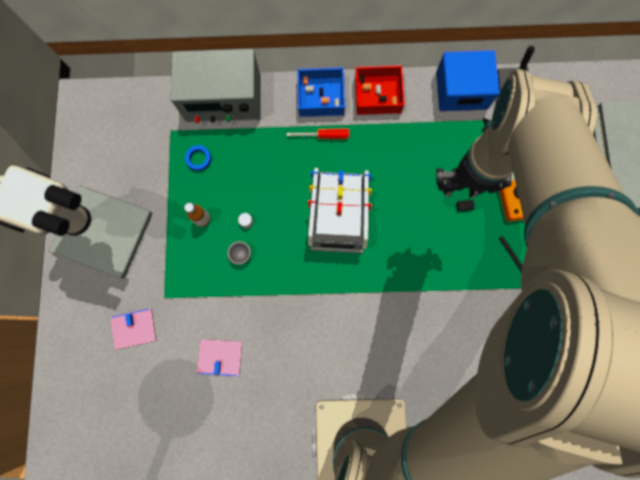

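Run:
```python
from h import *
im=cv2.imread("pics/j2f.png").astype(np.float32)
f={'b':lambda v:v[:,0]-v[:,2],'y':lambda v:(v[:,1]+v[:,2])/2-v[:,0],'r':lambda v:v[:,2]-(v[:,1]+v[:,0])/2}
def mk(n,xm,ys,z0,R,e,off=0,rng=9):
    xs=np.arange(-rng,rng+.1,.25);o=[]
    for y in ys:
        q=proj(n,e+np.c_[xs+off,np.full_like(xs,y),np.full_like(xs,z0)]@R.T).astype(np.float32)
        v=cv2.remap(im,q[:,0][None],q[:,1][None],cv2.INTER_LINEAR)[0].astype(float)
        w=f[c](v);w=np.clip(w-np.median(w)-8,0,None);o.append((w*xs).sum()/w.sum()+off)
    return np.round(o,1)
for c,xm in(('b',-85),('y',-40),('r',5)):
    e,t,Rs=lay(xm)
    print(c,'stripe(slat x)',mk('top',xm,[-42,-35,-28,-20,20,28,35,42],5,Rs,e),'ticks',mk('top',xm,[-62,-61,61,62],16,deckR(DY),DO+deckR(DY)@[xm,0,0]))
```

```text
b stripe(slat x) [-3.3 -2.1 -2.  -2.4 -1.9 -2.7 -3.2 -4.9] ticks [-0.8 -0.7 -1.  -0.9]
y stripe(slat x) [-0.  -0.1 -0.3 -0.  -0.2  0.2  0.5  0.3] ticks [-1.1 -1.1 -0.2 -0.2]
r stripe(slat x) [1.7 1.8 1.7 1.5 1.7 1.5 1.4 1.3] ticks [-1.2 -1.2 -0.2 -0.2]
```

```bash
python3 -c "
from h import *
print(ctrl.finish_job())"
```

```text
the job is handed in; nothing more can be done
None
```

The deck is roofed with the three white slats, laid blue, then yellow, then red. I handed the job in at about 31 s of the 72 s allowed, with the gripper clear of everything. Each slat was lifted by its tab, pressed head-first against the deck so it tilted in the fingers, then released.

**Position:** in the last pictures every slat is tab up with its tab downhill. Each is centred between the cheeks, and the lower heads lie under the slat above.
- By their head edges, yellow and red sit within about 1 mm of their ticks. Blue is roughly 0.5 to 1.5 mm downhill of its own, going by a picture taken before yellow was laid.
- Going by the coloured stripes instead gave blue up to about 2 mm low, but green background muddled that reading. I did not nudge it.
- One pixel in the top picture is about 2 mm and the calibration is good to about 2 mm, so these figures are no finer than that.

**Forces:** wrist force readings peaked around 12 N.

**Other objects:** I compared pictures by eye rather than measuring. The tub, bottle, tape, tin, driver, module and both pink look-alikes looked unmoved. The arm partly hid the meter and spudger in the last top view, so those two were not fully checked.

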